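# Scrape dried plugs off the tipped shaking tray and level it again

### The arm

A 6-joint arm with a two-finger parallel gripper is mounted at the origin on a cart in front of the work surface, level with it; the furniture and walls round the work are solid. World frame = base frame: x ahead of the robot, y to its left, z up, the work surface at z = 0. Lengths are in m, angles in rad, forces in N, time in s.
With the tool pointing down it reaches from about 0.35 to 0.975 m from the base axis. Payload 7.1 kg.
Tool frame: the origin (TCP) lies midway between the tips of the shut fingers; the grasp point (between the pads) lies 19 mm behind it; z points along the fingers, x is the direction in which the jaws open and shut, and the axes are right-handed (so a half turn about z gives the same grasp; the last joint's range is limited). The gripper opens to 88 mm and grips with 3 to 60 N. Pads are 20 mm wide; open, the fingers measure 115 mm over their backs; the gripper's body (75 mm by 178 mm) begins 61 mm behind the grasp point.
Start: joints at [1.177, 0.423, 1.63, -0, 1.089, -0.019], TCP at [0.229, 0.582, 0.197] pointing down, gripper open.
Joint ranges: [-3, 3], [-0.9, 2.11], [0.09, 2.58], [-1.31, 4.45], [0.11, 2.69], [-2.54, 2.54]. Speed limits (rad/s): [2.39, 2.39, 3.01, 3.14, 3.14, 3.14].

### API

Orientations are given as a unit quaternion [w, x, y, z].
In Python, from station import move_pose, movel, movej, command_gripper, wait, inverse_kinematics, read_camera, camera_info, MotionError, job_done, get_time, get_joint_pos, get_qvel, get_effort, get_tcp_pos, get_ee_rot, get_ft_force, get_ft_torque, get_grip_width gives the robot as it stands. Calls block until the motion is done:
- move_pose(position, orientation): joint-space move of the TCP to a pose.
- movel(position, frame=None, v=0.15, until_force=None): straight line of the TCP; frame=None keeps the orientation; v is the mean speed in m/s. With until_force (N) it stops when the force on the tool has changed by that much, and returns True; else False.
- movej(angles): joint-space move.
- command_gripper(opening): opening from 0.0 (shut) to 1.0 (fully open); the grip force is fixed at half the most; returns when the fingers have stopped.
- wait(seconds).
- inverse_kinematics(position, orientation): joint angles nearest the present ones, or None.
- read_camera(name): name is "scene" or "top" or "wrist"; returns the picture (480x640x3 uint8, red, green, blue); there is no depth.
- camera_info(name): a dict with "intrinsics" (3x3 intrinsics, pixels), "T" (4x4, takes a point from camera to world coordinates); the wrist camera has in their place "tool_from_camera" (4x4, takes a point from camera to tool coordinates, whose origin is the TCP and whose axes are the tool frame's). Camera axes: x right, y up, looking along -z (the intrinsics and any distortion apply to the point x, -y, -z); pixel columns grow to the right and rows downward; lengths in m; the calibration is good to about 2 mm. A picture is of the moment at which its call begins: read the wrist's pose just before it. camera_info takes no time and is no camera call.
A pose or a line that the arm cannot do raises MotionError and nothing moves.
- job_done(): hands the job in, once; it reports no verdict.
Readings, each from a call of its own:
- get_time(): time.
- get_joint_pos(): joint angles.
- get_qvel(): joint speeds.
- get_effort(): joint torques, N m.
- get_tcp_pos(): TCP position.
- get_ee_rot(): TCP orientation.
- get_ft_force(): force on the tool from outside, world axes, zero at the start.
- get_ft_torque(): the same for the moment, N m.
- get_grip_width(): opening from 0.0 (shut) to 1.0 (fully open).
Only numpy, scipy, OpenCV 4.12 (cv2) and the standard library are available. Lean on these libraries where they do the work, as an engineer would, in place of code of your own. Each camera call takes 0.05 s, during which the arm holds its last target.

### The job

Clear the shaking tray: first turn the dial of its timer fully anticlockwise to the end stop, then push the spokes of the star handle round clockwise until the tray is tipped as far as it goes. Set the white catch cup under the tray's open lip and, with the scraper and never with the fingers, sweep every dried plug that clings to the tray's floor over the lip into the cup. Then push the star handle all the way back until the tray is level again; in the end the cup with the plugs stands upright on the bench and the scraper upright in its low dark tray, with the beaker and the roll of tape undisturbed.

Things in the scene. Friction and masses are not known exactly. Their poses are not given: they have to be found in the camera images.
- timer_dial (a joint): Angle of the timer's dial in rad, growing anticlockwise seen from above; stops at 0 and 5.76. It stays where it is left and turns easily.
- timer_dial_centre (a point): Centre of the dial of the small round kitchen-type timer, which is fixed to the bench. The dial is a black disc 60 mm across from 24 to 38 mm above the bench with a bar 44 x 8 mm, 9 mm tall, on top; below 24 mm is the pale body, 66 mm across, which does not turn. The point is on the axis, 31 mm above the bench. The dial can be gripped across its rim (fingertips above 24 mm) or by the bar.
- capstan (a joint): Angle of the star handle in rad, 0 at the start (a stop, tray level), growing clockwise seen from above; it stops at 4.5, where the tray is tipped 0.36 rad. A self-holding gear: it stays where it is left and needs about 6 N on a spoke, either way.
- capstan_hub (a point): Hub of the star handle, on its vertical axis at the height of the spokes. Four steel spokes, 10 mm thick, stick out level along this frame's +x, +y, -x, -y to 75 mm from the axis, with 18 mm knobs on their ends. The hub is 30 mm across and rises 18 mm above the spokes; the gearbox top lies 30 mm below them. The handle stands beside the tray on the right (the stand's -y); its hub lies 45 mm uphill of the lip and 205 mm to the right of the tray's middle.
- tray (a joint): Tip angle of the tray in rad: 0 level, 0.08 x the star handle's angle, so 0.36 fully tipped; its lip goes down and its rear goes up. It turns about a level line 45 mm behind the lip.
- tray_lip (a point): Middle of the tray's open lip, on the floor's upper face, about 110 mm above the bench when level and 94 mm when tipped. The frame goes with the tray: x points along the floor away from the lip (uphill, roughly away from the robot), z is the floor's normal, y across. The aluminium tray is open at the lip and inside 178 mm long and 130 mm wide, with 22 mm high walls on the other three sides and a 4 mm floor.
- plug_1_centre (a point): Centre of a dried brown plug, a disc 40 mm across and 14 mm thick, that lies flat on the tray's floor and does not slide off by itself when the tray is tipped. Two to four of the plugs are present.
- plug_2_centre (a point): Centre of a dried brown plug, a disc 40 mm across and 14 mm thick, that lies flat on the tray's floor and does not slide off by itself when the tray is tipped. Two to four of the plugs are present.
- plug_3_centre (a point): Centre of a dried brown plug, a disc 40 mm across and 14 mm thick, that lies flat on the tray's floor and does not slide off by itself when the tray is tipped. Two to four of the plugs are present.
- plug_4_centre (a point): Centre of a dried brown plug, a disc 40 mm across and 14 mm thick, that lies flat on the tray's floor and does not slide off by itself when the tray is tipped. Two to four of the plugs are present.
- cup_centre (a point): Centre of the white catch cup, an open box 90 mm (x) by 158 mm (y) by 65 mm tall with 4 mm walls; the point is 32.5 mm above its underside. On the middle of its front wall (-x) a grip tab stands up: 12 mm thick (x), 44 mm wide, centre 49 mm from the cup's centre along -x, its top 105 mm above the underside. Under the lip the cup fits with its rear wall (+x) about 15 mm behind the lip; farther back it would hit the stand's posts.
- scraper_grip (a point): Middle of the scraper's grip, 60 mm above the underside of its foot. The scraper stands upright: a heavy steel foot 30 mm (x) by 60 mm (y), 18 to 22 mm tall, and on it, in the middle, a light wooden grip 14 mm thick (x) and 40 mm wide (y) up to 80 mm above the underside. Either long face of the foot (15 mm before and behind the grip's middle) can push. 0.2 to 0.4 kg.
- rest: The scraper's low dark steel tray, fixed on the bench, 120 (x) by 140 mm (y) outside, walls 4 mm thick and 16 mm tall, floor 4 mm thick; its origin is the centre of the underside.
- beaker: Bystander: beaker 70 mm across, 81 mm tall; origin at the centre of its underside.
- tape: Bystander: roll of black tape 62 mm across, 19 mm tall, lying flat; origin at the centre of its underside.

How it is judged:
By the outcome, as a careful person would: the job done as asked, in the order asked, and still so for the second after the job is handed in, with the robot touching nothing.
Of plug_1, plug_2, plug_3, plug_4 only 2 to 4 are there at a start; the rules pass over those that are not, and their reading is None.
At some moment in a run one of cup, scraper may be knocked a few centimetres aside while the robot is not near it.
Once in a run the grip may slacken for a moment while it holds something.
It also fails if it takes over 210 s, if anything falls off the work surface, if the arm or the gripper's body presses on something with over 40 N, if the wrist force passes 120 N, or if a joint passes its speed limit or range.

## Working session

There is one attempt and no reset: what is moved stays moved. The work goes in short steps, each a Python script; the robot and the scene stay as the last script left them, time stands still between calls to the robot, and variables do not carry over. Pictures are saved under pics/ and viewed, and the job is handed in when it is done.

```bash
ls; mkdir -p pics; python3 - <<'E'
from station import *
import cv2, numpy as np
np.set_printoptions(precision=4,suppress=True)
for n in ["scene","top","wrist"]:
    cv2.imwrite(f"pics/{n}0.png",read_camera(n)[:,:,::-1]); i=camera_info(n); print(n,i)
print(get_time(),get_tcp_pos(),get_ee_rot())
E
```

```text
pics
scene {'intrinsics': array([[540.296 ,   0.    , 331.8491],
       [  0.    , 540.296 , 244.776 ],
       [  0.    ,   0.    ,   1.    ]]), 'T': array([[ 0.4948,  0.4952, -0.7141, -0.5094],
       [-0.869 ,  0.2747, -0.4116, -0.6194],
       [-0.0076,  0.8242,  0.5663,  0.9502],
       [ 0.    ,  0.    ,  0.    ,  1.    ]])}
top {'intrinsics': array([[517.8008,   0.    , 324.9218],
       [  0.    , 517.8008, 241.6648],
       [  0.    ,   0.    ,   1.    ]]), 'T': array([[-0.02  ,  0.9919, -0.1253,  0.3926],
       [-0.9997, -0.0217, -0.0119, -0.0227],
       [-0.0145,  0.125 ,  0.992 ,  1.2308],
       [ 0.    ,  0.    ,  0.    ,  1.    ]])}
wrist {'intrinsics': array([[367.365 ,   0.    , 322.1882],
       [  0.    , 367.365 , 242.227 ],
       [  0.    ,   0.    ,   1.    ]]), 'tool_from_camera': array([[ 1.    , -0.0008, -0.0007,  0.0001],
       [-0.001 , -0.9658, -0.2592, -0.0715],
       [-0.0004,  0.2592, -0.9658, -0.19  ],
       [ 0.    ,  0.    ,  0.    ,  1.    ]])}
0.15 [0.2286 0.5812 0.196 ] [ 0.0003  0.8265  0.563  -0.0005]
```

View pics/scene0.png

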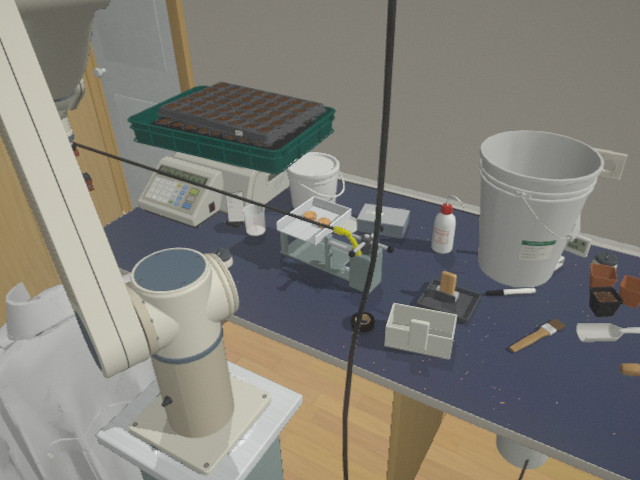

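View pics/top0.png

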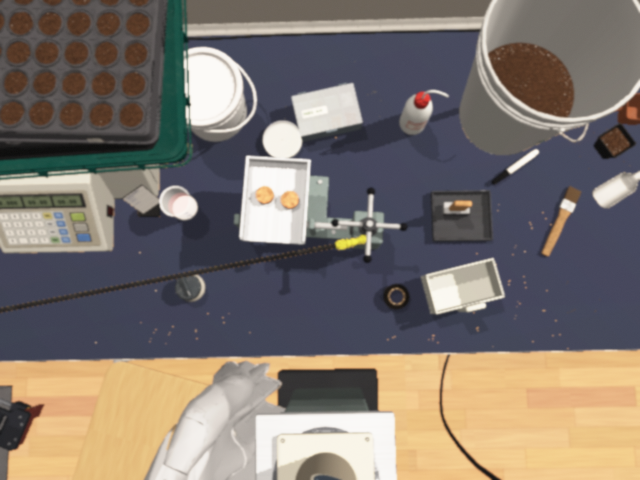

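View pics/wrist0.png

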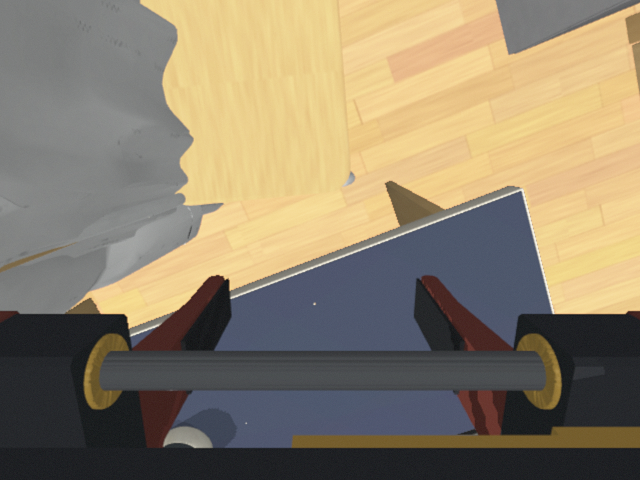

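```bash
cat > h.py <<'E'
from station import *
import cv2, numpy as np
from scipy.spatial.transform import Rotation as R
np.set_printoptions(precision=4,suppress=True)
def camT(n,tcp=None,q=None):
    i=camera_info(n)
    if 'T' in i: return i['intrinsics'],np.array(i['T'])
    T=np.eye(4);T[:3,:3]=R.from_quat(np.roll(q,-1)).as_matrix();T[:3,3]=tcp
    return i['intrinsics'],T@np.array(i['tool_from_camera'])
def ray(K,T,uv):
    d=np.array([(uv[0]-K[0,2])/K[0,0],-(uv[1]-K[1,2])/K[1,1],-1.])
    d=T[:3,:3]@d
    return T[:3,3],d/np.linalg.norm(d)
def onz(K,T,uv,z):
    o,d=ray(K,T,uv); return o+d*(z-o[2])/d[2]
def tri(obs):
    A=np.zeros((3,3));b=np.zeros(3);rs=[ray(*o) for o in obs]
    for o,d in rs:
        P=np.eye(3)-np.outer(d,d);A+=P;b+=P@o
    x=np.linalg.solve(A,b)
    return x,[np.linalg.norm((np.eye(3)-np.outer(d,d))@(x-o)) for o,d in rs]
def proj(K,T,p):
    c=np.linalg.inv(T)@np.append(p,1.);return np.array([K[0,0]*c[0]/-c[2]+K[0,2],K[1,1]*-c[1]/-c[2]+K[1,2]])
def snap(n,name):
    tcp,q=get_tcp_pos(),get_ee_rot()
    im=read_camera(n)[:,:,::-1].copy(); cv2.imwrite(f"pics/{name}.png",im)
    K,T=camT(n,tcp,q); np.savez(f"pics/{name}.npz",K=K,T=T); return im,K,T
def load(name):
    d=np.load(f"pics/{name}.npz"); return d['K'],d['T']
def crop(name,x0,y0,x1,y1,out,s=4):
    im=cv2.imread(f"pics/{name}.png")[y0:y1,x0:x1]
    cv2.imwrite(f"pics/{out}.png",cv2.resize(im,None,fx=s,fy=s,interpolation=cv2.INTER_CUBIC))
def down(yaw): # jaw (tool x) direction at yaw in world xy, tool z down
    x=np.array([np.cos(yaw),np.sin(yaw),0]);z=np.array([0,0,-1.]);y=np.cross(z,x)
    return np.roll(R.from_matrix(np.column_stack([x,y,z])).as_quat(),1)
E
python3 - <<'E'
from h import *
crop("top0",160,140,420,320,"c1",3)
crop("top0",370,170,530,330,"c2",3.7)
crop("scene0",190,180,400,330,"c3",3.8)
crop("scene0",340,250,500,370,"c4",5)
E
```

```text
(no output)
```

View pics/c1.png

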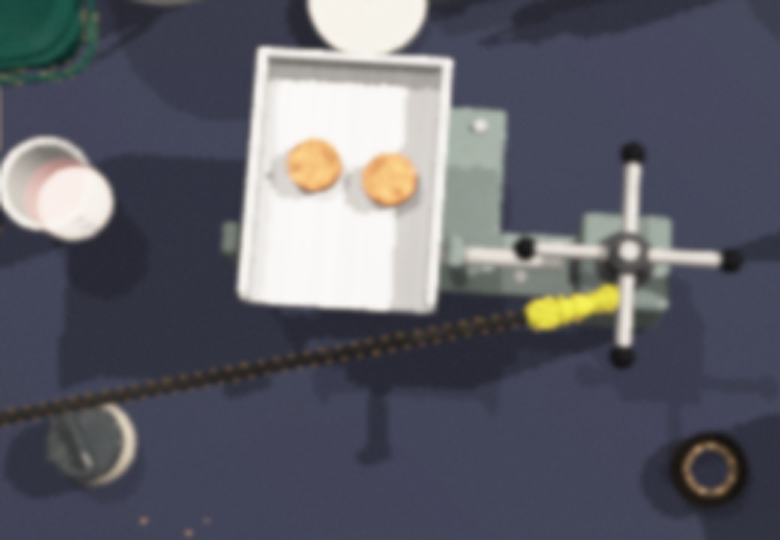

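View pics/c2.png

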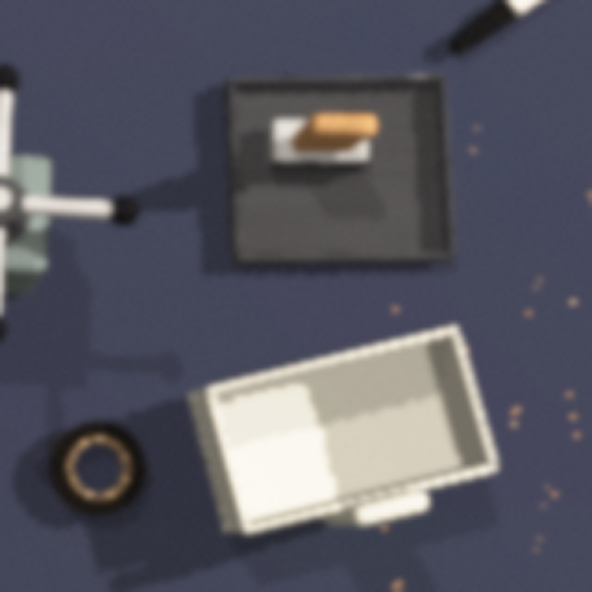

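View pics/c3.png

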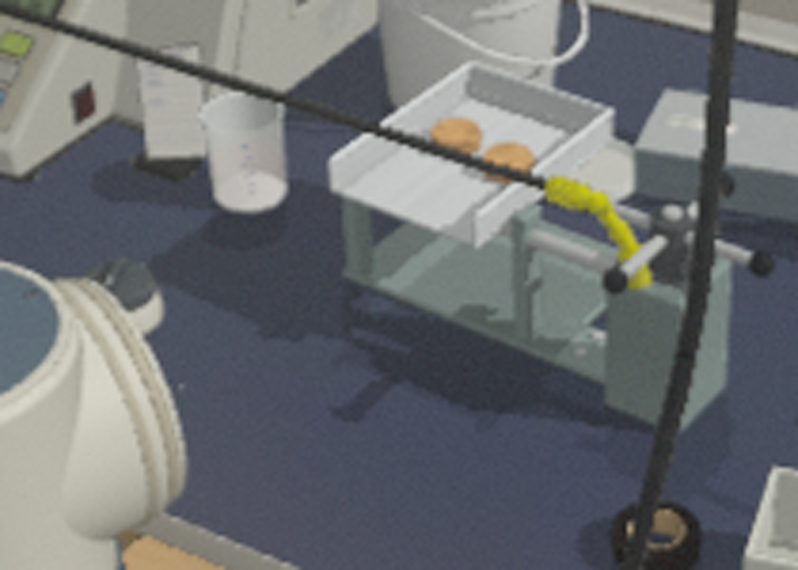

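View pics/c4.png

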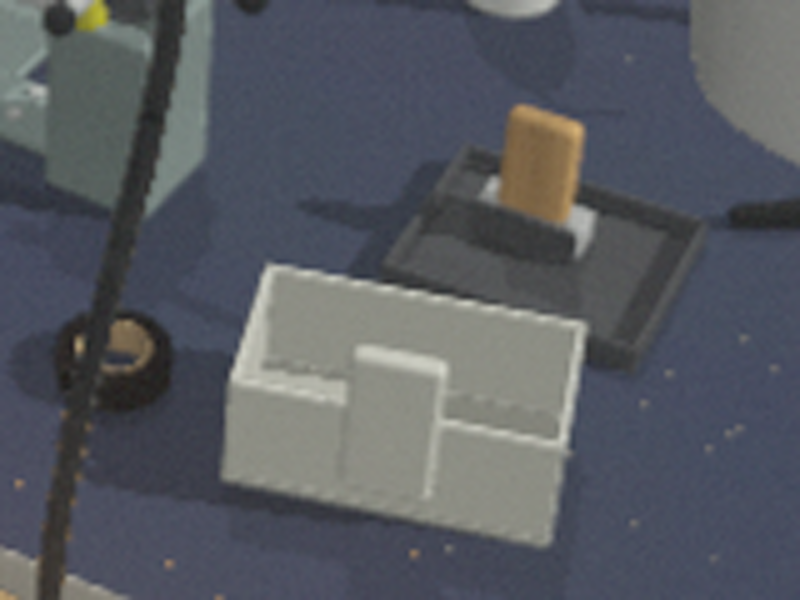

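```bash
python3 - <<'E'
from h import *
t=camT("top");s=camT("scene")
C1=lambda x,y:(160+x/3,140+y/3); C2=lambda x,y:(370+x/3.7,170+y/3.7)
C3=lambda x,y:(190+x/3.8,180+y/3.8); C4=lambda x,y:(340+x/5,250+y/5)
def show(n,a,b):
    x,e=tri([t+(a,),s+(b,)]);print(n,x,np.array(e))
show("yellow/black",C1(530,315),C3(548,188))
show("yellow end",C1(615,297),C3(642,283))
show("knob -x",C1(622,355),C3(615,280))
show("knob -y",C1(731,260),C3(762,264))
show("knob +x",C1(633,152),C3(724,186))
show("hub top",C1(628,248),C3(673,213))
show("lip R wall top",C1(433,310),C3(480,205))
show("rear R wall top",C1(449,60),C3(612,112))
show("rear L",C1(262,50),C3(472,65))
show("lip L wall top",C1(243,300),C3(331,158))
show("plug1",C1(314,164),C3(456,133))
show("plug2",C1(390,179),C3(510,157))
show("timer",C1(90,446),C3(128,278))
show("tape",C1(710,468),C3(663,535))
show("scrtop",C2(347,122),C4(548,112))
show("tabtop",C2(393,507),C4(402,355))
show("cup FL",C2(240,532),C4(234,383)) 
show("cup RR",C2(459,327),C4(585,325))
show("cup RL",C2(207,388),C4(272,268))
show("cup FR",C2(497,470),C4(567,448))
# cable plane: sample top pixel line with epipolar onto scene cable line
l1,l2=np.array([75,145.]),np.array([334,229.5])
for u in [(0,310),(100,292),(200,272),(300,252)]:
    o,d=ray(*t,u)
    best=None
    for L in np.linspace(.2,1.4,600):
        p=o+L*d;q=proj(*s,p)
        # cable in scene image
        dd=q[1]-np.interp(q[0],[75,190,300,334],[145,178,215,229.5])
        if best is None or abs(dd)<best[0]: best=(abs(dd),p,q)
    print(u,best)
E
```

```text
yellow/black [ 0.5175 -0.0344  0.1864] [0.0006 0.0006]
yellow end [ 0.538  -0.0974  0.1154] [0.0011 0.0011]
knob -x [ 0.493  -0.0991  0.1465] [0.0013 0.0013]
knob -y [ 0.5585 -0.1779  0.1463] [0.0012 0.0012]
knob +x [ 0.6384 -0.1115  0.1438] [0.0012 0.0012]
hub top [ 0.5668 -0.105   0.1597] [0.0017 0.0017]
lip R wall top [0.529  0.0311 0.1448] [0.0033 0.0033]
rear R wall top [0.7131 0.0195 0.1294] [0.001 0.001]
rear L [0.7248 0.1554 0.1285] [0.0021 0.0021]
lip L wall top [0.5398 0.1671 0.1375] [0.0029 0.0029]
plug1 [0.6407 0.1191 0.1195] [0.0019 0.0019]
plug2 [0.628  0.0633 0.1213] [0.0021 0.0021]
timer [0.4436 0.2993 0.0423] [0.005 0.005]
tape [ 0.4166 -0.176   0.0107] [0.0031 0.0031]
scrtop [ 0.6186 -0.3234  0.0854] [0.0015 0.0015]
tabtop [ 0.387  -0.3331  0.104 ] [0.0017 0.0017]
cup FL [ 0.3748 -0.2542  0.0603] [0.0039 0.0039]
cup RR [ 0.4941 -0.3896  0.0633] [0.0007 0.0007]
cup RL [ 0.4612 -0.2369  0.0601] [0.0023 0.0023]
cup FR [ 0.4079 -0.4087  0.0633] [0.0024 0.0024]
(0, 310) (np.float64(0.10065406080065031), array([0.3991, 0.577 , 0.2974]), array([122.549 , 158.7452]))
(100, 292) (np.float64(0.05662747615940589), array([0.4285, 0.4054, 0.2778]), array([177.1794, 174.3777]))
(200, 272) (np.float64(0.2828538183701994), array([0.4637, 0.2285, 0.2475]), array([238.153 , 193.9141]))
(300, 252) (np.float64(0.17299749607479953), array([0.502 , 0.0395, 0.2092]), array([306.4154, 217.563 ]))
```

```bash
python3 - <<'E'
from h import *
t=camT("top");s=camT("scene")
for u in [(447,357),(441,395),(455,430),(498,478)]:
    o,d=ray(*t,u); best=[]
    for L in np.linspace(.1,2.2,2000):
        p=o+L*d;q=proj(*s,p)
        dd=q[0]-np.interp(q[1],[0,210,320,400,480],[391,379,360,348,345])
        best.append((abs(dd),p,q))
    best=sorted(best,key=lambda b:b[0])[0]
    print(u,best)
E
python3 - <<'E'
from h import *
crop("scene0",320,300,420,480,"c5",3.3)
crop("top0",400,330,540,480,"c6",4)
E
```

```text
(447, 357) (np.float64(0.012756849169193174), array([ 0.2943, -0.2372,  0.2285]), array([365.4666, 288.2777]))
(441, 395) (np.float64(0.0253856428008703), array([ 0.1952, -0.2576,  0.0524]), array([350.9412, 380.5616]))
(455, 430) (np.float64(0.009277515994824626), array([ 0.1109, -0.2937,  0.0111]), array([346.9354, 428.6362]))
(498, 478) (np.float64(0.018920445570813627), array([ 0.0727, -0.3218,  0.2216]), array([351.6594, 375.7304]))
```

View pics/c6.png

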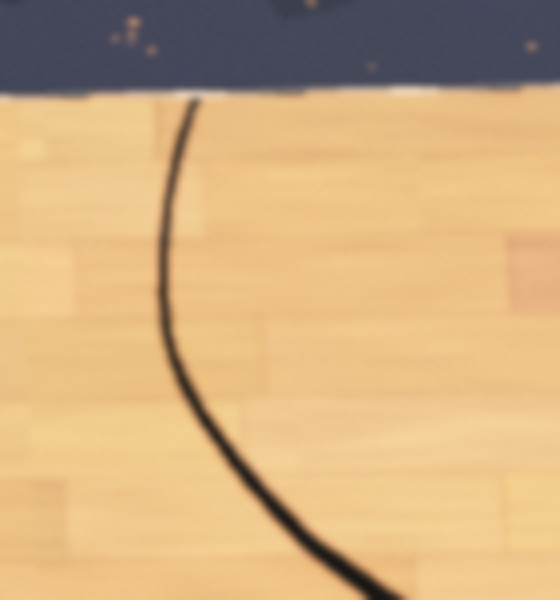

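```bash
python3 - <<'E'
from h import *
q=down(0.0)
print(q,inverse_kinematics([0.43,0.30,0.40],q),inverse_kinematics([0.444,0.299,0.05],q))
p=get_tcp_pos(); print(p)
movel([p[0],p[1],0.40],v=0.3)
move_pose([0.43,0.29,0.40],q)
print(get_time(),get_joint_pos(),get_ft_force())
snap("wrist","w1"); snap("scene","s1")
E
```

```text
[0. 1. 0. 0.] [ 0.5865  0.0937  1.6019 -0.      1.4459  0.5865] [ 0.5704  0.5129  1.915  -0.      0.7137  0.5704]
[0.2286 0.5812 0.196 ]
2.3083 [0.5716 0.0846 1.6126 0.0003 1.4448 0.57  ] [-0.3853 -0.3456 -0.149 ]
```

View pics/w1.png

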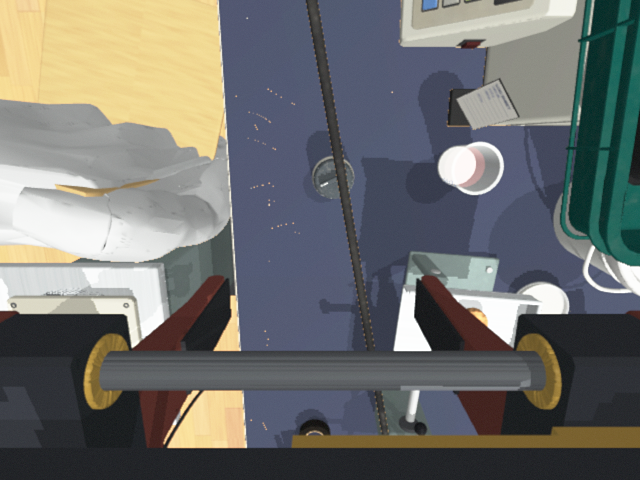

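View pics/s1.png

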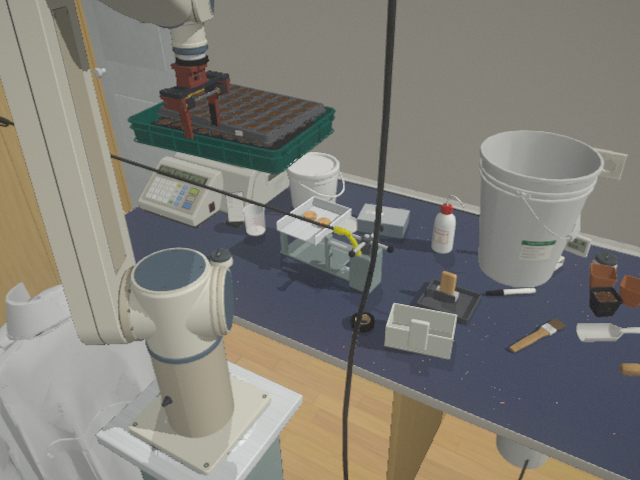

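```bash
python3 - <<'E'
from h import *
crop("w1",290,130,380,220,"c7",6)
K,T=load("w1"); print(onz(K,T,(333,178),0.04))
t=camT("top"); print(tri([t+((160+87/3,140+447/3),),(K,T,(333,178))]))
E
```

```text
[0.445  0.3129 0.04  ]
(array([0.4432, 0.3114, 0.0219]), [np.float64(0.0023359474309583377), np.float64(0.002335947430958244)])
```

View pics/c7.png

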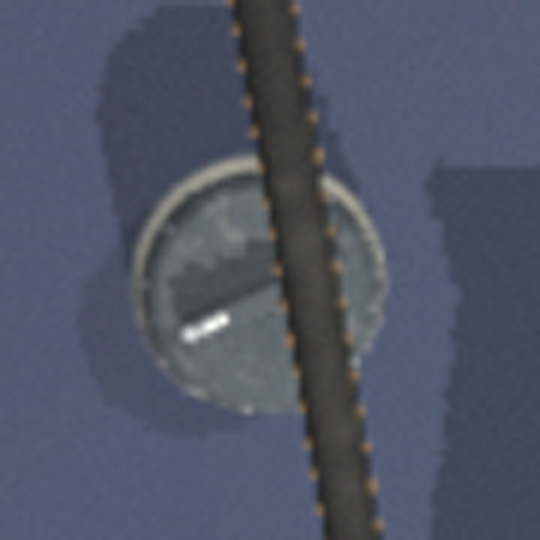

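```bash
python3 - <<'E'
from h import *
q=down(np.radians(-66))
move_pose([0.444,0.311,0.36],q)
for z in (0.28,0.2,0.12):
    r=movel([0.444,0.311,z],v=0.12,until_force=6); print(z,r,get_tcp_pos(),get_ft_force(),get_time())
    if r: break
snap("wrist","w2"); snap("scene","s2")
E
```

```text
0.28 False [0.4444 0.3113 0.2807] [ 0.3282 -0.025   1.0251] 4.3083
0.2 False [0.4445 0.3113 0.2007] [ 1.1169 -0.5289  0.0996] 5.125
0.12 False [0.4445 0.3113 0.1206] [0.6318 0.6901 0.4027] 5.9417
```

View pics/w2.png

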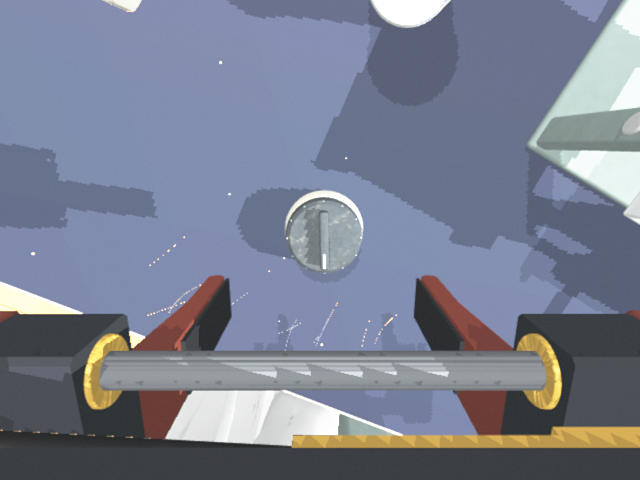

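View pics/s2.png

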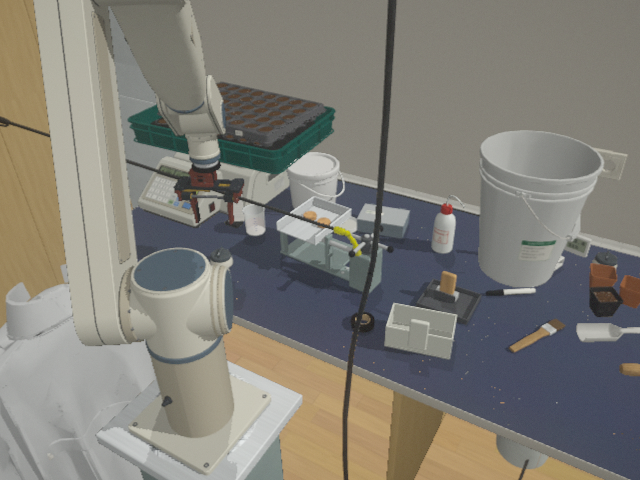

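```bash
python3 - <<'E'
from h import *
K,T=load("w2"); p=onz(K,T,(324.5,240),0.046); print(p, onz(K,T,(324.5,234.5),0.038))
K1,T1=load("w1"); print(tri([(K1,T1,(334.2,178.3)),(K,T,(324.5,235))]))
q=down(np.radians(-66))
c=onz(K,T,(324.5,234.5),0.038)[:2]
move_pose([c[0],c[1],0.07],q)
r=movel([c[0],c[1],0.0415],v=0.05,until_force=8); print(r,get_tcp_pos())
command_gripper(0.0); print(get_grip_width()*88,get_ft_force(),get_ft_torque(),get_joint_pos(),get_time())
snap("wrist","w3")
E
```

```text
[0.4459 0.3108 0.046 ] [0.4479 0.3116 0.038 ]
(array([0.4469, 0.3116, 0.0352]), [np.float64(0.0004418644627084804), np.float64(0.0004418644627082617)])
False [0.4479 0.3116 0.0414]
0.4356607743808965 [-0.4989  0.7294  0.8855] [-0.0273  0.1655 -0.0297] [0.586  0.5385 1.8944 0.     0.7087 1.7379] 8.4167
```

View pics/w3.png

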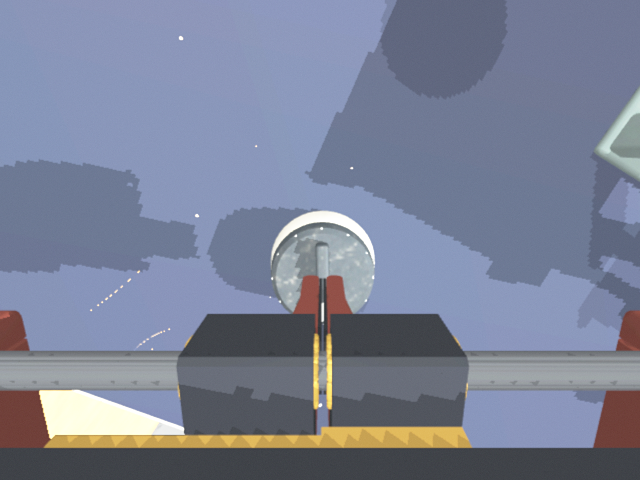

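```bash
python3 - <<'E'
from h import *
c=get_tcp_pos()
snap("scene","s3");crop("s3",150,200,280,300,"c8",6)
r=movel([c[0],c[1],0.034],v=0.03,until_force=5); print(r,get_tcp_pos(),get_ft_force())
print(get_time())
E
```

```text
False [0.4477 0.3115 0.0336] [0.0809 0.5944 0.114 ]
8.9167
```

View pics/c8.png

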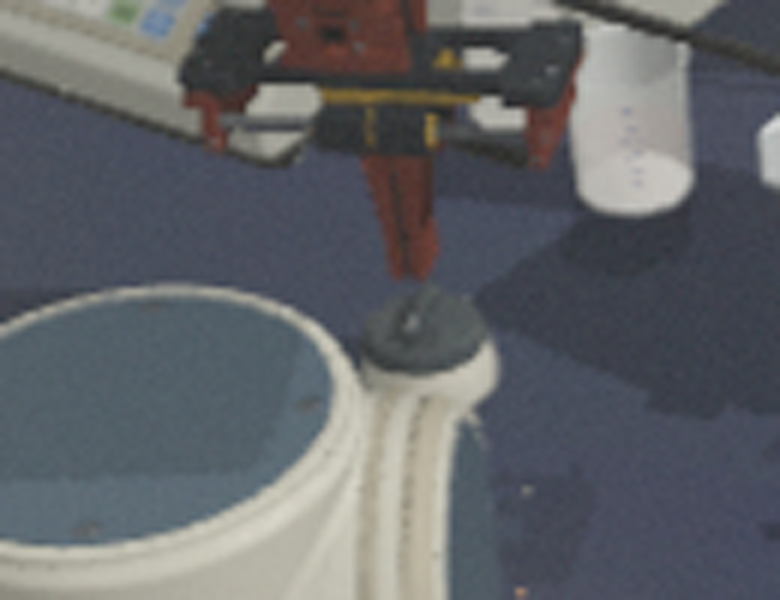

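```bash
python3 - <<'E'
from h import *
s=camT("scene");t=camT("top")
p=proj(*s,[0.4479,0.3116,0.0414]); print("tcp scene",p,(p-[150,200])*6)
for z in(.0,.038):
  for c in([.4436,.2993],[.4475,.3115]):
    a=proj(*s,[*c,z]);print(z,c,(a-[150,200])*6,"top c1",(proj(*t,[*c,z])-[160,140])*3)
snap("top","t3");crop("t3",150,230,250,330,"c9",6);snap("scene","s4");crop("s4",150,200,280,300,"c10",6)
E
```

```text
tcp scene [219.6085 251.3188] [417.6512 307.9129]
0.0 [0.4436, 0.2993] [442.1321 387.996 ] top c1 [109.9296 444.1142]
0.0 [0.4475, 0.3115] [427.768  376.7413] top c1 [ 94.6502 439.498 ]
0.038 [0.4436, 0.2993] [432.6698 325.1717] top c1 [ 97.0556 442.324 ]
0.038 [0.4475, 0.3115] [418.1571 314.0738] top c1 [ 81.3007 437.563 ]
```

View pics/c9.png

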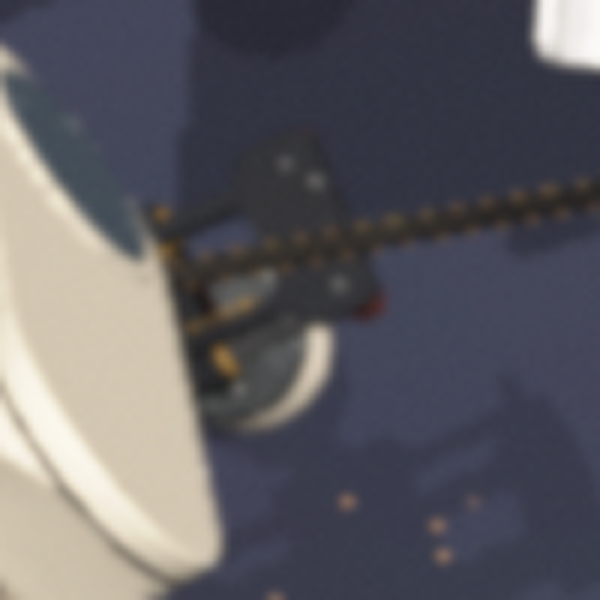

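View pics/c10.png

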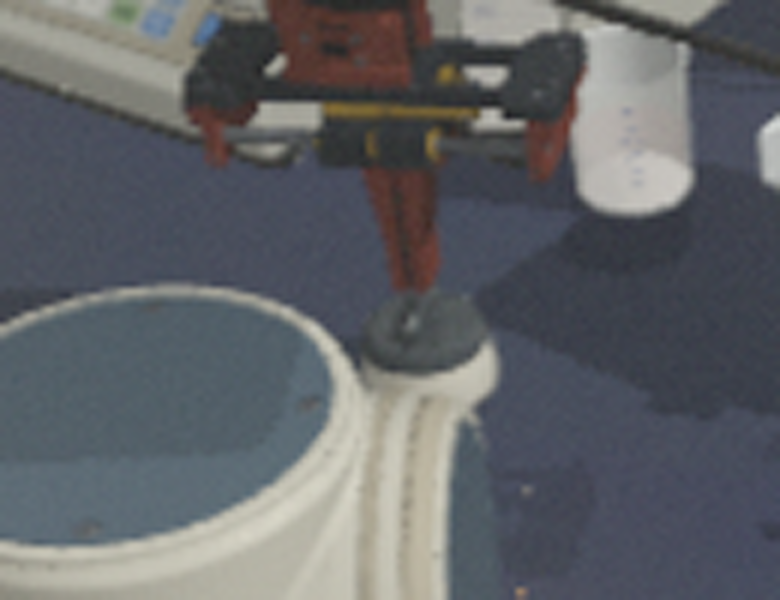

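```bash
python3 - <<'E'
from h import *
c=get_tcp_pos()
r=movel([c[0],c[1],0.014],v=0.03,until_force=5); print(r,get_tcp_pos(),get_ft_force())
print(get_time()); snap("wrist","w4"); snap("scene","s5");crop("s5",150,200,280,300,"c11",6)
E
```

```text
True [0.448  0.3117 0.0202] [-1.4694 -1.0702  5.9842]
9.5167
```

View pics/w4.png

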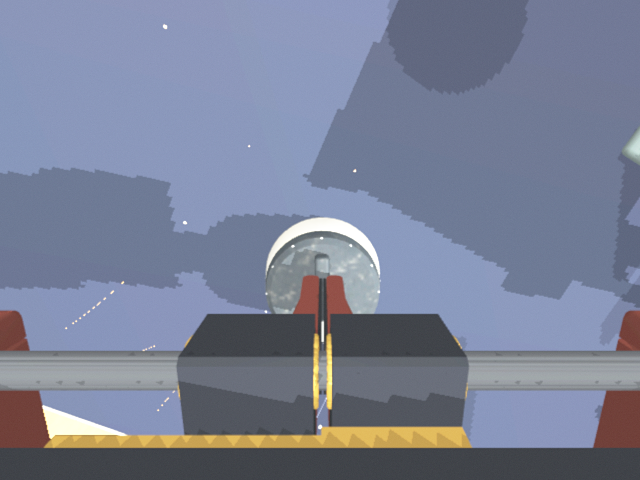

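View pics/c11.png

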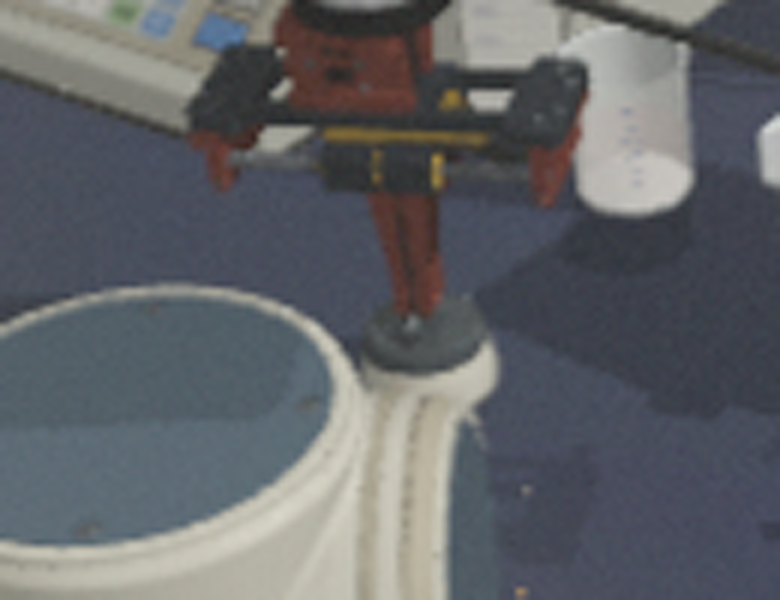

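```bash
python3 - <<'E'
from h import *
c=get_tcp_pos()
movel([c[0],c[1],0.05],v=0.15)
movel([0.385,0.335,0.02],v=0.15,until_force=8)
r=movel([0.385,0.335,-0.035],v=0.03,until_force=4); print(r,get_tcp_pos(),get_ft_force())
movel([0.385,0.335,0.03],v=0.15)
print(get_time())
E
```

```text
True [ 0.3849  0.3349 -0.0258] [-0.5202 -0.6048  5.7803]
12.5
```

```bash
cat >> h.py <<'E'
TIP=0.0255
def tp(x,y,ztip): return [x,y,ztip-TIP]
E
python3 - <<'E'
from h import *
q=down(np.radians(-66)); c=[0.4473,0.3116]
movel(tp(*c,0.07),v=0.15)
command_gripper(0.3)
r=movel(tp(*c,0.0395),v=0.05,until_force=8); print(r,get_tcp_pos())
command_gripper(0.0); print(get_grip_width()*88,get_ft_force(),get_ft_torque(),get_joint_pos(),get_time())
j=np.array(get_joint_pos()); t0=np.array(get_ft_torque())
for k in range(3):
    j[5]-=0.25; movej(j); print(k,get_joint_pos()[5],get_ft_torque()-t0,get_ft_force(),get_grip_width()*88,get_time())
E
```

```text
False [0.4473 0.3116 0.0139]
6.686101606652853 [ 1.0277 -1.6739  3.0641] [-0.3382  0.0042  0.0144] [ 0.5865  0.5859  1.8998 -0.0006  0.6573  1.7388] 14.9083
0 1.492579413363457 [ 0.7637  0.3783 -0.0491] [-2.4983  2.16    0.8732] 6.501076267714655 15.2583
1 1.2420725695483374 [ 1.131   0.7572 -0.0033] [-4.178   4.2519  1.2187] 6.206583525509728 15.6083
2 0.9920674119728354 [ 1.4192  1.0444 -0.0167] [-4.6387  6.4827  1.542 ] 6.528244642354639 15.9583
```

```bash
python3 - <<'E'
from h import *
j=np.array(get_joint_pos())
for k in range(20):
    if j[5]-0.2<-2.5: break
    j[5]-=0.2; movej(j); f=get_ft_force();t=get_ft_torque(); print(k,round(get_joint_pos()[5],3),round(t[2],3),f,round(get_grip_width()*88,2),round(get_time(),2))
    if abs(t[2])>0.4 or np.hypot(f[0],f[1])>20: break
E
```

```text
0 0.798 -0.024 [-3.6888  3.3406  1.5628] 6.58 16.27
1 0.597 -0.01 [-5.0735  4.6419  2.6658] 6.88 16.57
2 0.398 -0.564 [-5.0445  3.6058  2.3228] 7.47 16.88
```

```bash
python3 - <<'E'
from h import *
p=get_tcp_pos(); print(p)
command_gripper(0.4); movel([p[0],p[1],0.1],v=0.15)
snap("wrist","w5")
print(get_time())
crop("w5",220,150,420,300,"c12",4)
E
```

```text
[0.4458 0.3125 0.0143]
18.2833
```

View pics/c12.png

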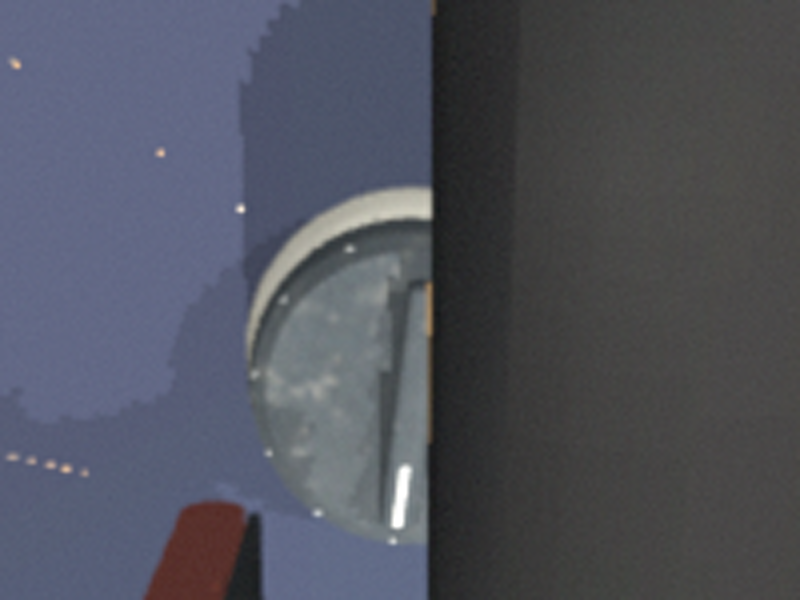

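```bash
python3 - <<'E'
from h import *
q=down(0)
p=get_tcp_pos(); movel([p[0],p[1],0.3],v=0.3)
move_pose([0.58,-0.10,0.33],q); snap("wrist","w6")
move_pose([0.60,-0.16,0.25],q); snap("wrist","w7")
print(get_time())
E
```

```text
21.2917
```

View pics/w6.png

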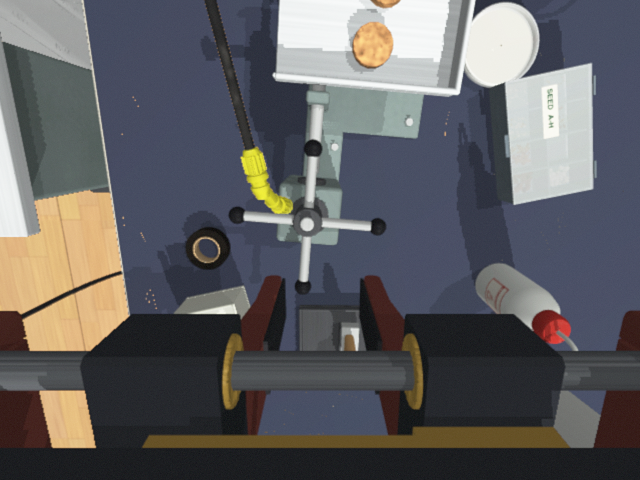

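View pics/w7.png

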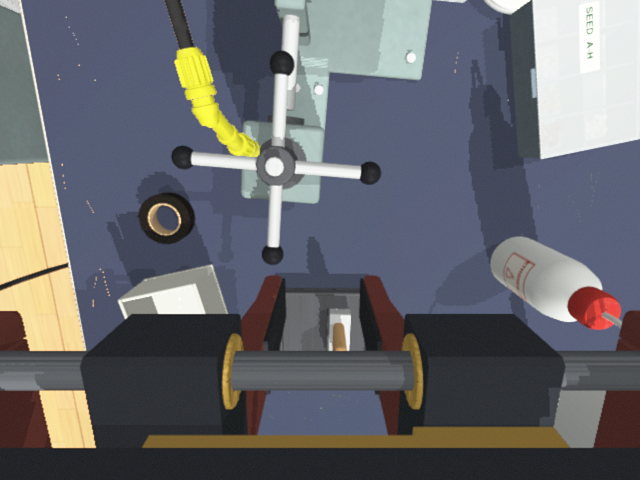

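```bash
python3 - <<'E'
from h import *
a=load("w6");b=load("w7");t=camT("top");s=camT("scene")
P=[]
for u,v in [((237,215),(182,157)),((378,227),(370,173)),((313,148),(282,63)),((303,287),(272,255))]:
    x,e=tri([a+(u,),b+(v,)]);P.append(x);print(x,e)
P=np.array(P);print("mid",P[:2].mean(0),P[2:].mean(0),"yaw",np.degrees(np.arctan2(*(P[1]-P[0])[[1,0]])), "len",np.linalg.norm(P[1]-P[0])/2,np.linalg.norm(P[2]-P[3])/2)
E
```

```text
[ 0.493  -0.0978  0.154 ] [np.float64(0.0002597172500358706), np.float64(0.00025971725003591777)]
[ 0.6361 -0.1098  0.1538] [np.float64(0.00014437059139638708), np.float64(0.00014437059139644443)]
[ 0.5702 -0.0319  0.1507] [np.float64(2.14329457880806e-05), np.float64(2.1432945787847004e-05)]
[ 0.5589 -0.175   0.1554] [np.float64(0.000294262469436405), np.float64(0.00029426246943627533)]
mid [ 0.5645 -0.1038  0.1539] [ 0.5645 -0.1035  0.1531] yaw -4.796962493692027 len 0.07179990394857434 0.07179651711888607
```

```bash
cat >> h.py <<'E'
HUB=np.array([0.565,-0.104])
def orbit(a0,a1,r,ztip,step=15,v=0.1,uf=22):
    n=int(np.ceil(abs(a1-a0)/step))
    for a in np.linspace(a0,a1,n+1)[1:]:
        p=HUB+r*np.array([np.cos(np.radians(a)),np.sin(np.radians(a))])
        hit=movel(tp(*p,ztip),v=v,until_force=uf)
        f=get_ft_force()
        if hit:
            c=np.array(get_tcp_pos()[:2])-HUB
            print("hit at cmd",a,"actual",np.degrees(np.arctan2(c[1],c[0])),f); return a
    print("no hit",a,f); return None
E
python3 - <<'E'
from h import *
command_gripper(0.0)
a=np.radians(40);p=HUB+.055*np.array([np.cos(a),np.sin(a)])
move_pose(tp(*p,0.22),down(0))
print(movel(tp(*p,0.140),v=0.12,until_force=8),get_tcp_pos())
orbit(40,-60,.055,.140)
print(get_time()); snap("scene","s6")
E
```

```text
False [ 0.6078 -0.069   0.1152]
no hit -60.0 [1.0693 0.8709 0.1939]
25.2833
```

View pics/s6.png

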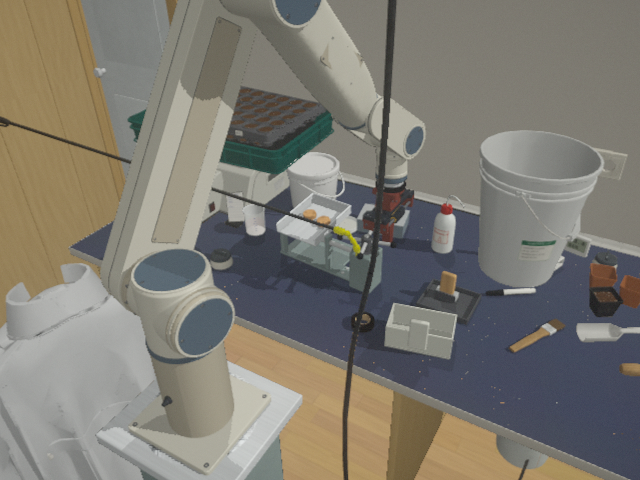

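```bash
python3 - <<'E'
from h import *
crop("s6",270,170,430,300,"c13",5)
print(get_tcp_pos(),get_grip_width())
E
```

```text
[ 0.5928 -0.1518  0.1147] 0.007532025446383845
```

View pics/c13.png

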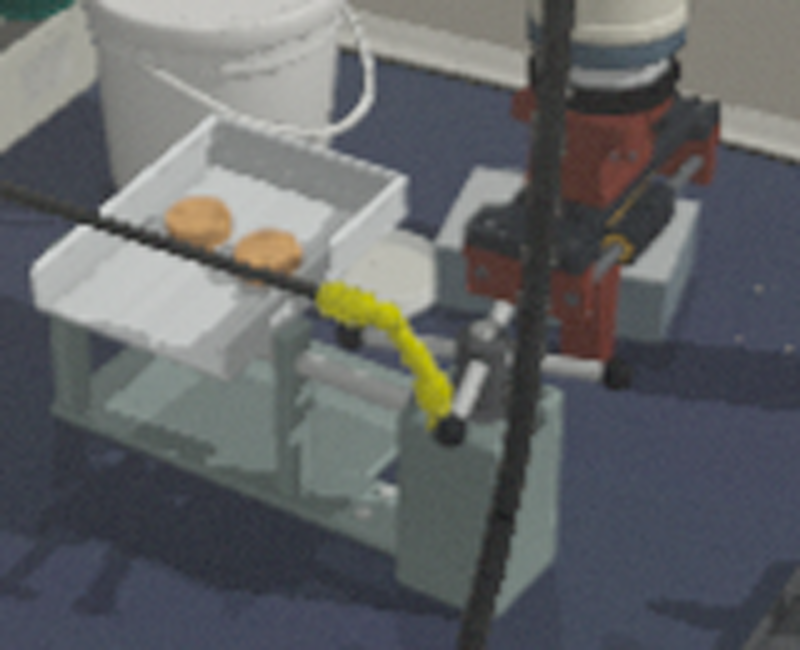

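```bash
python3 - <<'E'
from h import *
orbit(-60,-262,.055,.140)
print(get_time()); snap("scene","s7"); crop("s7",270,170,430,300,"c14",5)
p=get_tcp_pos(); print(p)
E
```

```text
hit at cmd -262.0 actual 114.4464708875289 [-4.9493 -2.3206  3.561 ]
29.3333
[ 0.5416 -0.0526  0.1127]
```

View pics/c14.png

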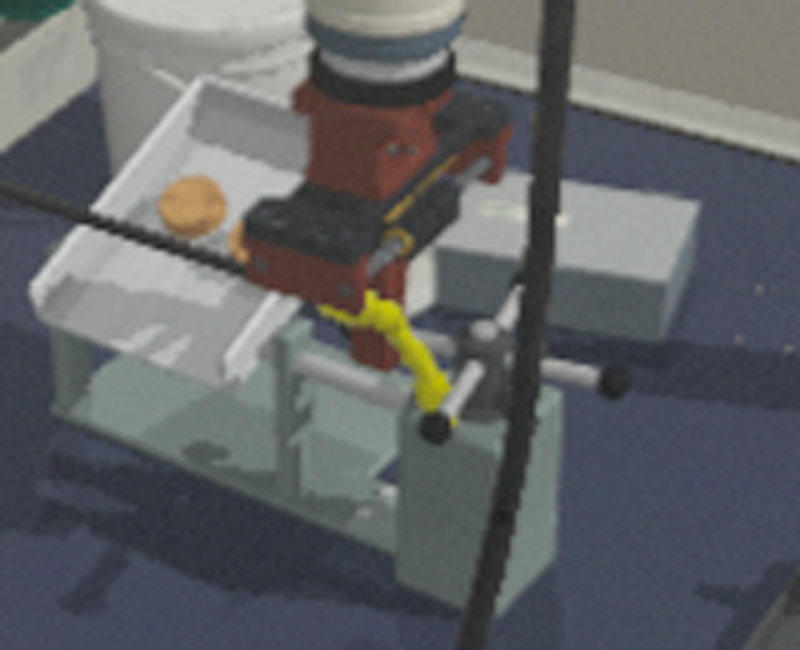

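```bash
python3 - <<'E'
from h import *
a=np.radians(130);
p=HUB+.06*np.array([np.cos(np.radians(125)),np.sin(np.radians(125))])
# back off ccw: clockwise motion decreased angle, so ccw = larger angle
movel(tp(*p,0.14),v=0.1)
movel(tp(*p,0.26),v=0.25)
snap("top","t8")
command_gripper(0.6)
move_pose([0.40,-0.33,0.24],down(np.radians(12))); snap("wrist","w8")
print(get_time())
E
```

```text
32.4833
```

View pics/w8.png

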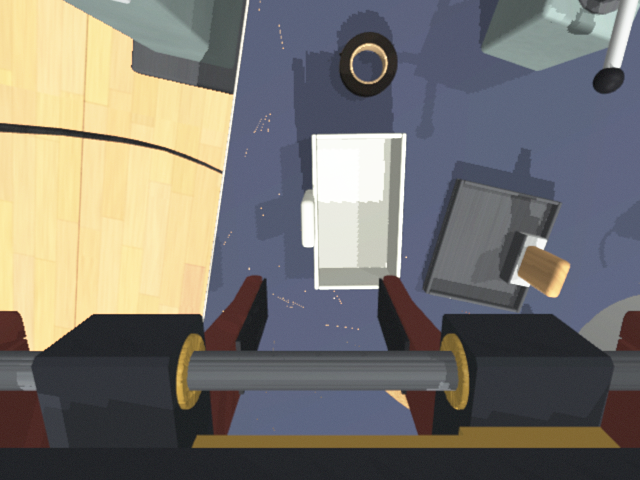

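View pics/t8.png

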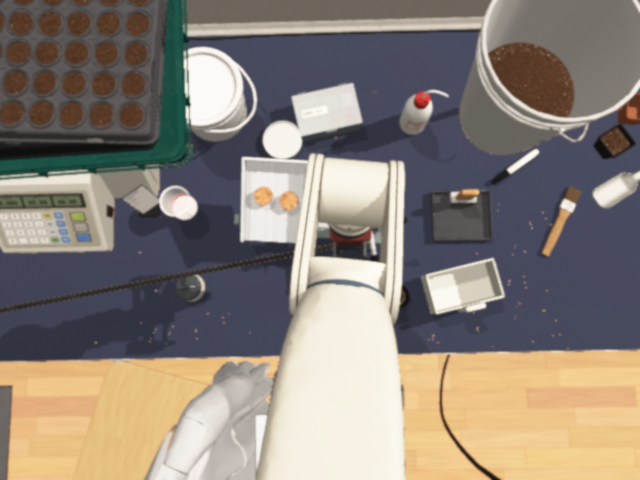

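```bash
python3 - <<'E'
from h import *
K,T=load("w8");t=camT("top")
print(onz(K,T,(307.5,219),0.105))
for u in [(312,134),(406,133),(316,289),(400,289)]: print(onz(K,T,u,0.065))
crop("t8",370,170,530,330,"c15",3.7)
E
```

```text
[ 0.3859 -0.3268  0.105 ]
[ 0.3738 -0.2532  0.065 ]
[ 0.4612 -0.2336  0.065 ]
[ 0.4099 -0.4074  0.065 ]
[ 0.4974 -0.3888  0.065 ]
```

View pics/c15.png

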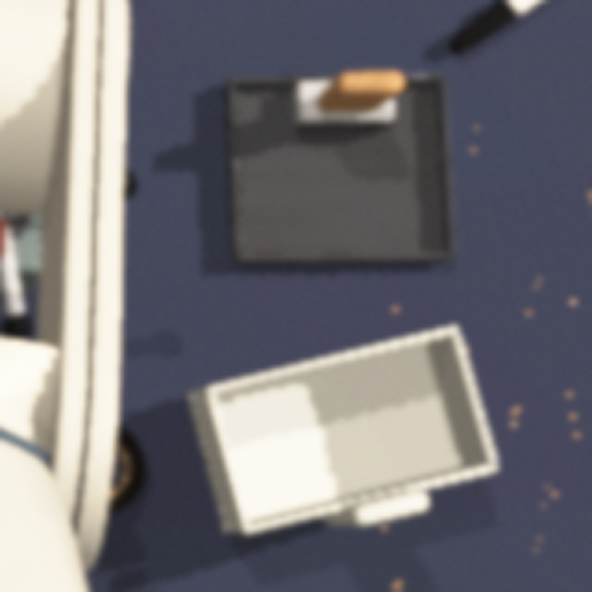

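```bash
python3 - <<'E'
from h import *
q=down(np.radians(13)); c=(0.3872,-0.3305)
move_pose(tp(*c,0.14),q)
print(movel(tp(*c,0.077),v=0.1,until_force=6))
command_gripper(0.0); print(get_grip_width()*88,get_ft_force(),get_tcp_pos(),get_time())
snap("wrist","w9")
movel(tp(*c,0.125),v=0.12); print(get_ft_force(),get_grip_width()*88)
snap("scene","s9");crop("s9",300,200,500,350,"c16",4)
E
```

```text
False
11.978000609292472 [-0.897   0.817   0.7403] [ 0.3872 -0.3305  0.0516] 34.5417
[-0.525  -0.4369 -3.1512] 11.990956051090617
```

View pics/c16.png

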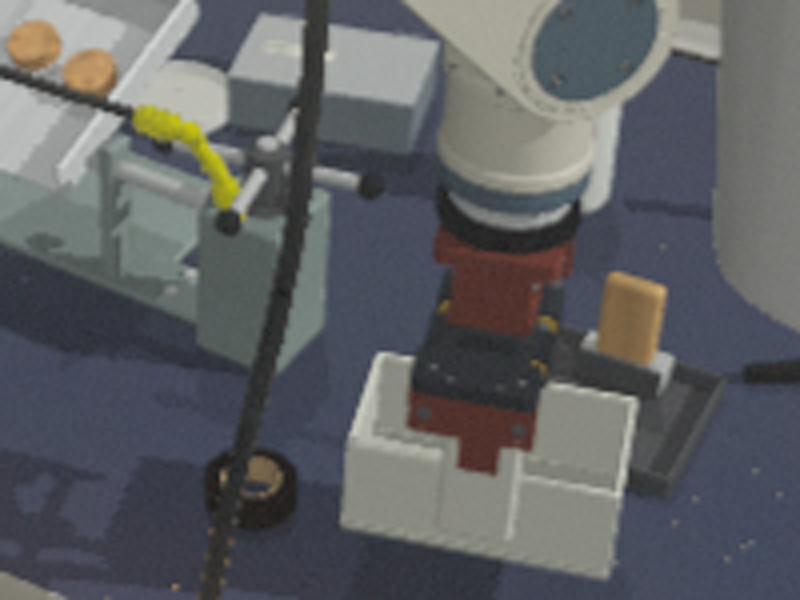

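View pics/w9.png

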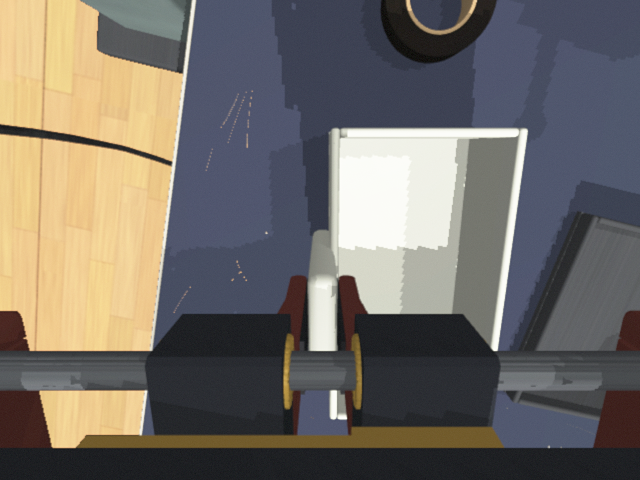

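```bash
python3 - <<'E'
from h import *
y=-4.3; q=down(np.radians(y)); u=np.array([np.cos(np.radians(y)),np.sin(np.radians(y))])
tgt=np.array([0.459,0.1075])
movel(tp(0.395,-0.25,0.130),down(np.radians(8)),v=0.2)
movel(tp(0.395,0.0,0.130),q,v=0.25)
pre=tgt-0.065*u
movel(tp(*pre,0.125),v=0.2); print(get_grip_width()*88)
snap("wrist","w10"); snap("scene","s10"); crop("s10",220,150,420,300,"c17",4)
print(get_tcp_pos(),pre,get_time(),get_ft_force())
E
```

```text
11.862759948769419
[0.3941 0.1112 0.0995] [0.3942 0.1124] 37.7083 [ 0.3613 -0.9626 -2.4915]
```

View pics/w10.png

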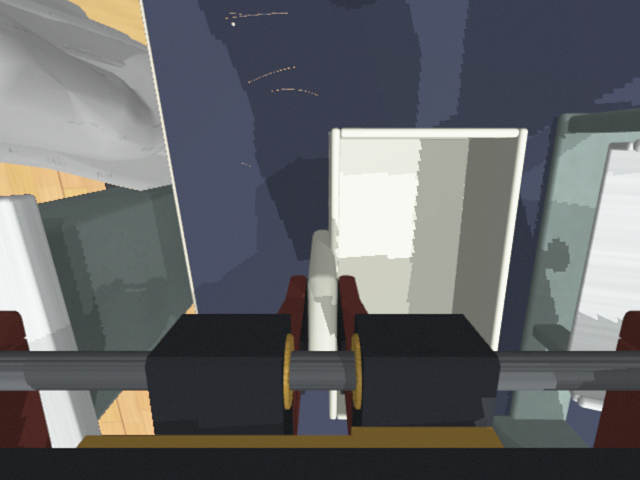

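View pics/c17.png

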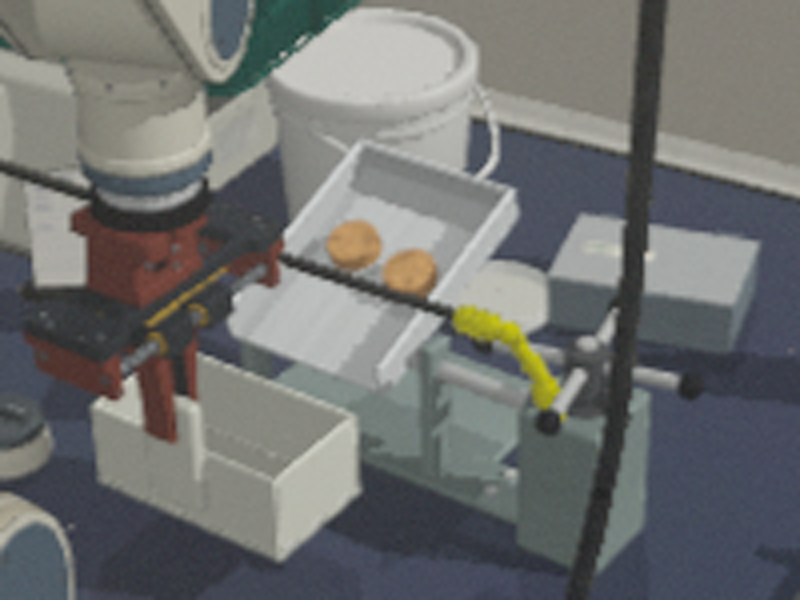

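```bash
python3 - <<'E'
from h import *
K,T=load("w10");s=camT("scene")
y=np.radians(-4.3);u=np.array([np.cos(y),np.sin(y)]);v=np.array([-u[1],u[0]])
for d in(-.069,0,.069):
    p=np.append(np.array([0.538,0.1018])+d*v,.09+.004); print(d,proj(K,T,p),(proj(*s,p)-[220,150])*4)
crop("w10",500,90,640,450,"c18",2)
E
```

```text
-0.069 [558.9422 379.1956] [382.7554 393.9407]
0 [579.5365 272.674 ] [303.2447 363.302 ]
0.069 [604.0292 145.9891] [226.9938 333.9195]
```

View pics/c18.png

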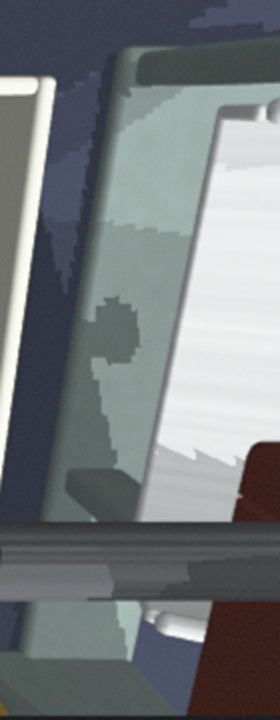

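```bash
python3 - <<'E'
from h import *
K,T=load("w10")
for uv in [(558,115),(548,205),(523,345),(512,415)]: print(uv,onz(K,T,uv,0.0),onz(K,T,uv,0.012),onz(K,T,uv,.06))
for uv in [(527,130),(497,345)]: print("cup rear",onz(K,T,uv,0.113))
E
```

```text
(558, 115) [0.5757 0.1901 0.    ] [0.5683 0.1897 0.012 ] [0.539  0.1885 0.06  ]
(548, 205) [0.574  0.1223 0.    ] [0.5667 0.1248 0.012 ] [0.5376 0.1348 0.06  ]
(523, 345) [ 0.5625 -0.0016  0.    ] [0.5557 0.0061 0.012 ] [0.5286 0.0366 0.06  ]
(512, 415) [ 0.5572 -0.0745  0.    ] [ 0.5507 -0.0639  0.012 ] [ 0.5244 -0.0212  0.06  ]
cup rear [0.493  0.1816 0.113 ]
cup rear [0.4846 0.0713 0.113 ]
```

```bash
python3 - <<'E'
from h import *
y=-4.1; q=down(np.radians(y)); u=np.array([np.cos(np.radians(y)),np.sin(np.radians(y))])
tgt=np.array([0.4615,0.1075]); pre=tgt-0.067*u
movel(tp(*pre,0.081),q,v=0.15)
print(movel(tp(*tgt,0.081),v=0.1,until_force=8),get_tcp_pos())
print(movel(tp(*tgt,0.0765),v=0.03,until_force=4),get_tcp_pos(),get_ft_force())
command_gripper(0.45); 
p=get_tcp_pos(); movel([p[0],p[1],0.16],v=0.2)
print(get_time())
movel([p[0]-.05,p[1]-.0,0.3],v=0.3)
snap("scene","s11");crop("s11",220,150,420,300,"c19",4); snap("top","t11"); crop("t11",220,130,380,300,"c20",4)
E
```

```text
False [0.4606 0.1074 0.0554]
True [0.461  0.1076 0.0513] [1.4395 0.1064 1.8669]
40.5
```

View pics/c19.png

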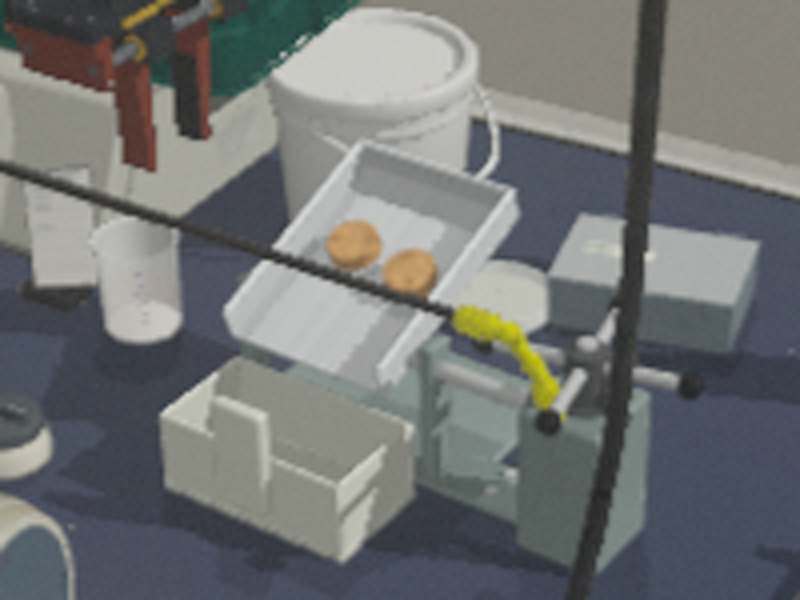

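View pics/c20.png

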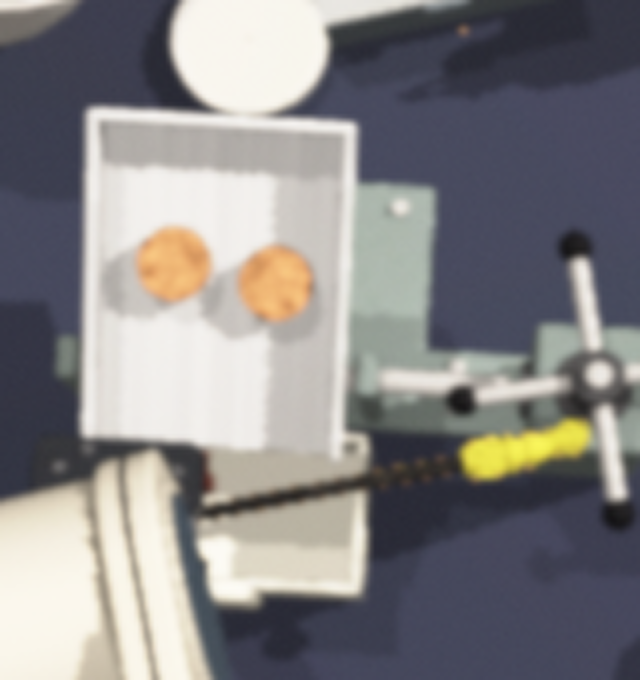

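```bash
python3 - <<'E'
from h import *
command_gripper(0.6)
movel([0.42,-0.05,0.3],down(0),v=0.4)
move_pose([0.60,-0.36,0.26],down(0)); snap("wrist","w12")
move_pose([0.66,-0.38,0.20],down(0)); snap("wrist","w13")
print(get_time())
E
```

```text
44.125
```

View pics/w12.png

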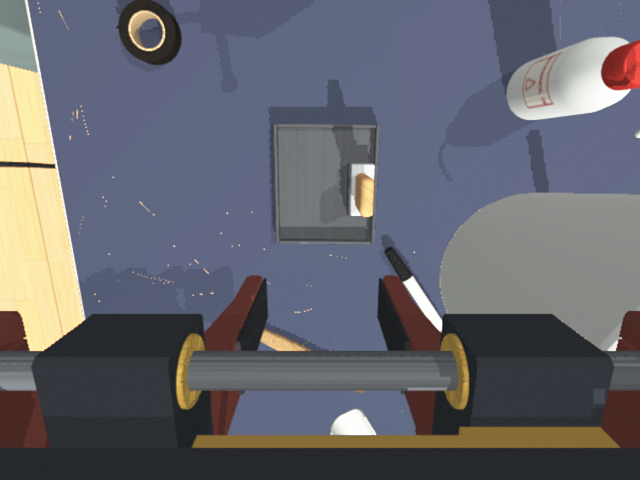

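View pics/w13.png

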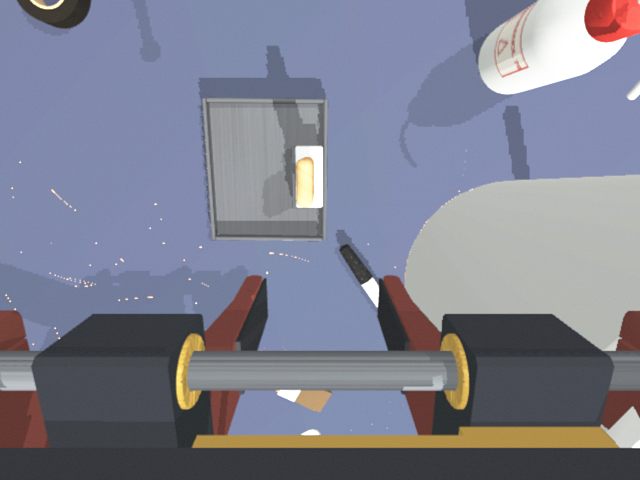

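```bash
python3 - <<'E'
from h import *
crop("w12",320,130,410,260,"c21",5); crop("w13",270,120,350,230,"c22",5)
E
```

```text
(no output)
```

View pics/c21.png

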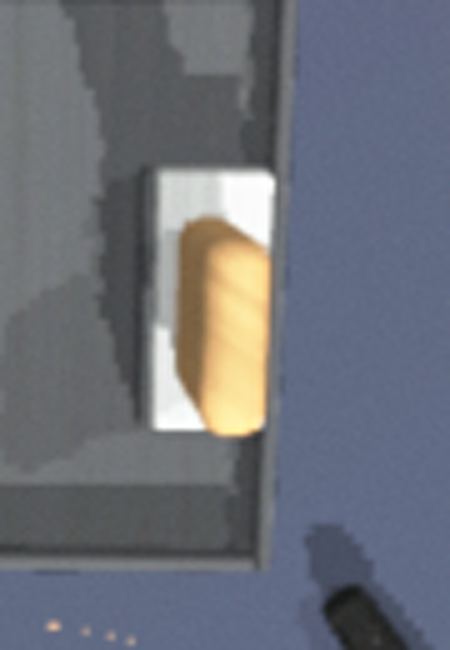

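View pics/c22.png

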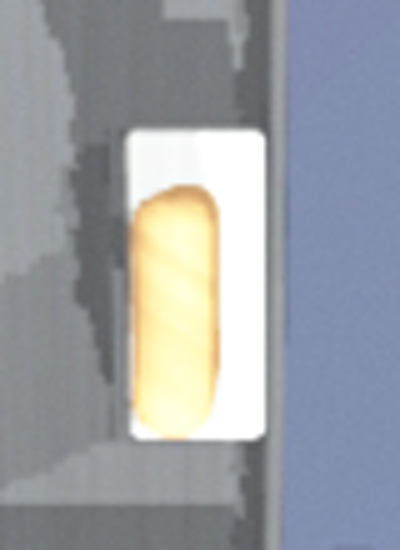

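```bash
python3 - <<'E'
from h import *
a=load("w12");b=load("w13")
print("grip top",tri([a+((367.2,197.6),),b+((304.6,184),)]))
print("foot top",tri([a+((362.4,190),),b+((309.3,176.8),)]))
for z in(.084,): print(onz(*a,(367.2,197.6),z),onz(*b,(304.6,184),z))
# rest corners
for u,v in [((276,125),(205,100)),((377,125),(326,100)),((277,242),(213,239)),((373,242),(324,239))]: print(tri([a+(u,),b+(v,)])[0],onz(*b,v,.016))
E
```

```text
grip top (array([ 0.6447, -0.3396,  0.0841]), [np.float64(0.00021925964545891407), np.float64(0.00021925964545896454)])
foot top (array([ 0.6464, -0.3391,  0.0233]), [np.float64(2.8270663289801815e-05), np.float64(2.8270663289899207e-05)])
[ 0.6447 -0.3394  0.084 ] [ 0.6446 -0.3398  0.084 ]
[ 0.5475 -0.2674  0.0171] [ 0.5471 -0.2676  0.016 ]
[ 0.6626 -0.2664  0.0078] [ 0.6625 -0.2673  0.016 ]
[ 0.5445 -0.4042  0.0157] [ 0.5445 -0.4045  0.016 ]
[ 0.6611 -0.4021  0.0228] [ 0.6611 -0.4042  0.016 ]
```

```bash
cat >> h.py <<'E'
YT=np.radians(-4.1); TH=0.36
U2=np.array([np.cos(YT),np.sin(YT)])
LIP=np.array([0.5415,0.102,0.094])
TX=np.array([*(np.cos(TH)*U2),np.sin(TH)]); TN=np.array([*(-np.sin(TH)*U2),np.cos(TH)]); TY=np.cross(TN,TX)
def tq(): return np.roll(R.from_matrix(np.column_stack([TX,np.cross(-TN,TX),-TN])).as_quat(),1)
def tray(x,y,n): return LIP+x*TX+y*TY+n*TN
def ontray(K,T,uv,n):
    o,d=ray(K,T,uv); L=((LIP+n*TN-o)@TN)/(d@TN); p=o+L*d-LIP; return np.array([p@TX,p@TY])
E
python3 - <<'E'
from h import *
t=camT("top");s=camT("scene")
for n,a,b in [("p1",(263.25,195.75),(308.25,210.75)),("p2",(289,201),(322.5,218))]:
    print(n,ontray(*t,a,.014),ontray(*s,b,.014),tri([t+(a,),s+(b,)])[0])
C=lambda x,y:(220+x/4,130+y/4)
for nm,uv in [("rearL in",(105,125)),("rearR in",(347,133)),("wallL lip",(85,437)),("wallR lip",(337,457))]:
    print(nm,ontray(*t,C(*uv),.022))
print("bucket",tri([t+((215,85),),s+((313,167),)]))
print("jar",tri([t+((282,140),),s+((335,219),)]))
for x in(.145,.0,-.01):
  for y in(.025,-.031):
    print(x,y,inverse_kinematics(tray(x,y,.0145),tq()),tray(x,y,.0145))
E
```

```text
p1 [0.1006 0.0252] [0.0977 0.0192] [0.6343 0.1201 0.1372]
p2 [ 0.0919 -0.0305] [ 0.0902 -0.036 ] [0.6219 0.0647 0.1355]
rearL in [0.1731 0.0609]
rearR in [ 0.1747 -0.0663]
wallL lip [0.0041 0.0706]
wallR lip [-0.0001 -0.067 ]
bucket (array([0.8747, 0.2344, 0.1485]), [np.float64(0.011609554016046027), np.float64(0.011609554016046087)])
jar (array([0.7833, 0.0991, 0.0363]), [np.float64(0.012070550859407465), np.float64(0.012070550859407506)])
0.145 0.025 [ 0.2022  0.4191  1.798  -0.1737  0.5838  0.4024] [0.6736 0.1176 0.1587]
0.145 -0.031 [ 0.1052  0.4009  1.8282 -0.1167  0.5607  0.2646] [0.6695 0.0617 0.1587]
0.0 0.025 [ 0.2855  0.342   2.1008 -0.3388  0.3795  0.6523] [0.5382 0.1273 0.1076]
0.0 -0.031 [ 0.1616  0.3209  2.1374 -0.2453  0.3417  0.4503] [0.5342 0.0714 0.1076]
-0.01 0.025 [ 0.2931  0.3388  2.1205 -0.3591  0.3656  0.6803] [0.5289 0.128  0.104 ]
-0.01 -0.031 [ 0.1668  0.3175  2.1577 -0.2626  0.3261  0.473 ] [0.5249 0.0721 0.104 ]
```

```bash
python3 - <<'E'
from h import *
q=down(np.radians(-1)); c=(0.6452,-0.3395)
move_pose(tp(*c,0.12),q)
print(movel(tp(*c,0.043),v=0.1,until_force=6),get_tcp_pos())
command_gripper(0.0); print(get_grip_width()*88,get_ft_force(),get_tcp_pos(),get_time())
movel(tp(*c,0.16),v=0.12); print(get_ft_force(),get_grip_width()*88)
snap("wrist","w14"); snap("scene","s14"); crop("s14",400,180,520,320,"c23",4)
E
```

```text
False [ 0.6457 -0.3397  0.0179]
13.968306605126074 [-1.8665  0.421   1.6983] [ 0.6449 -0.3394  0.0176] 46.2583
[ 0.0173  0.4991 -2.8259] 13.90264816238477
```

View pics/w14.png

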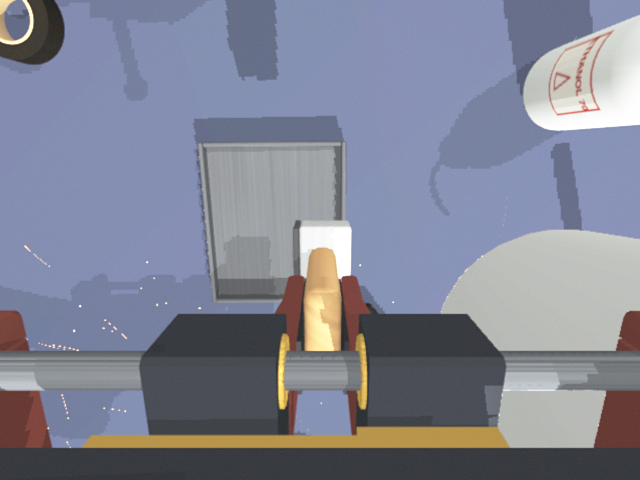

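View pics/c23.png

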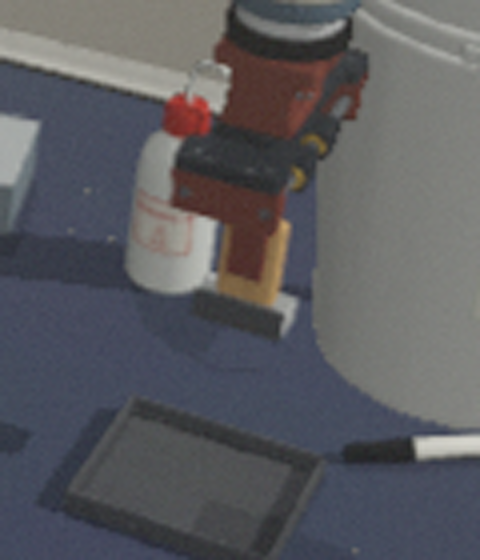

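```bash
python3 - <<'E'
from h import *
h=.0136
p=get_tcp_pos()
movel([p[0],p[1],0.28],v=0.25)
move_pose(tray(.147,.0235,h+.10)+[0,0,.03],tq())
print(get_grip_width()*88,get_time())
snap("wrist","w15"); snap("scene","s15")
print(movel(tray(.147,.0235,h+.02),v=0.1,until_force=8))
r=movel(tray(.147,.0235,h-.006),v=0.03,until_force=4)
d=np.array(get_tcp_pos())-LIP; print(r,d@TX,d@TY,d@TN-h,get_ft_force())
snap("scene","s16");crop("s16",220,120,420,270,"c24",4)
E
```

```text
14.104731139651598 49.9
False
True 0.14678881119146517 0.023568351160555872 0.0004001330203734603 [-0.8647  0.3528  2.6179]
```

View pics/c24.png

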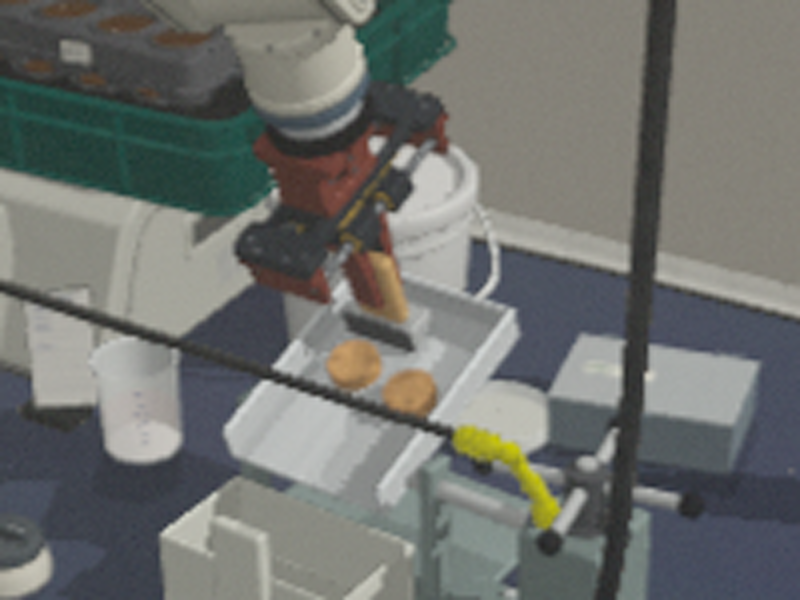

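View pics/w15.png

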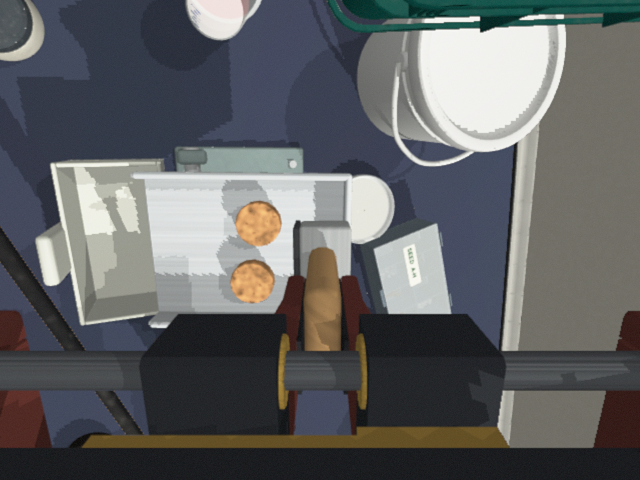

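```bash
python3 - <<'E'
from h import *
h=.0150
movel(tray(.146,.0235,h),v=0.05)
for x in (.10,.06,.04,.02,.0):
    r=movel(tray(x,.0235,h),v=0.08,until_force=30); d=np.array(get_tcp_pos())-LIP
    print(x,r,d@TX,d@TN-h,get_ft_force(),get_grip_width()*88)
    if r: break
print(get_time())
snap("scene","s17");crop("s17",200,150,400,300,"c25",4); snap("wrist","w17")
E
```

```text
0.1 False 0.10049049100594626 0.00013508154728574147 [ 0.1936 -0.084  -1.989 ] 13.858065018966808
0.06 False 0.06040784958454731 0.00011120401877648574 [ 0.7478 -0.0705 -3.6949] 13.67656168759138
0.04 False 0.03962181879701551 -2.050627536500857e-05 [ 0.5514  0.086  -1.6799] 14.022184500775593
0.02 False 0.01964928023406434 -6.865554501717108e-07 [-0.4751  0.0275 -3.3836] 13.468417612386693
0.0 False 0.00015515056929188103 4.0584027084669336e-05 [ 0.7279  0.6666 -3.3011] 13.770076790162575
54.75
```

View pics/c25.png

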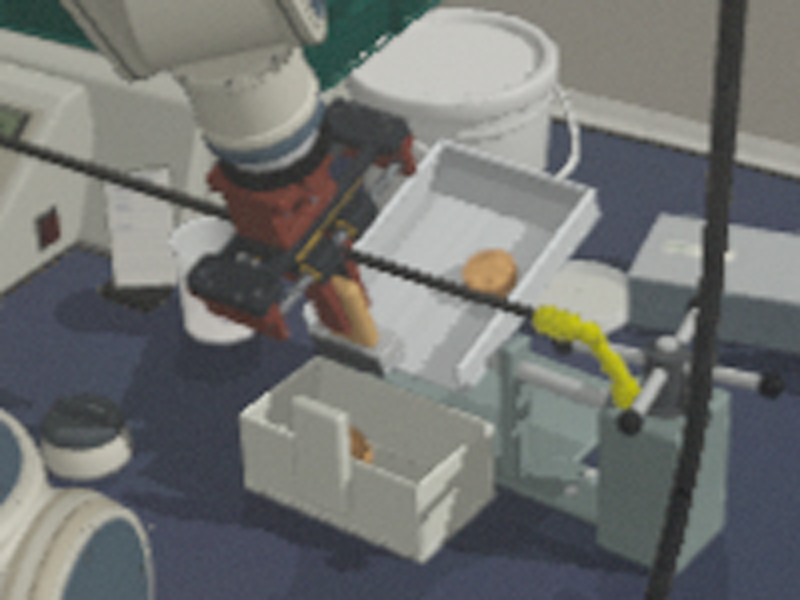

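View pics/w17.png

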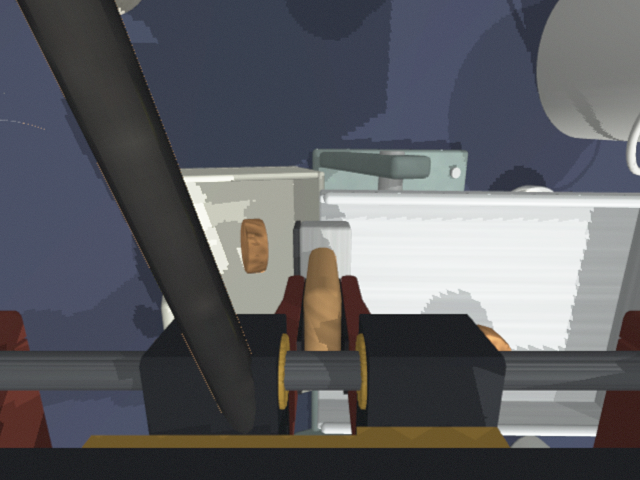

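```bash
python3 - <<'E'
from h import *
h=.0150; y=-.029
movel(tray(.0,.0235,h+.06),v=0.2)
movel(tray(.142,y,h+.06),v=0.25)
print(movel(tray(.142,y,h+.012),v=0.12,until_force=8))
r=movel(tray(.142,y,h-.004),v=0.03,until_force=4)
d=np.array(get_tcp_pos())-LIP; print(r,d@TX,d@TY,d@TN-h,get_ft_force())
h=d@TN+.001
movel(tray(.141,y,h),v=0.05)
for x in (.10,.06,.04,.02,.0):
    r=movel(tray(x,y,h),v=0.08,until_force=30); d=np.array(get_tcp_pos())-LIP
    print(x,r,d@TX,d@TN-h,get_ft_force(),get_grip_width()*88)
    if r: break
print(get_time())
movel(tray(.02,y,h+.09),v=0.25)
snap("scene","s18");crop("s18",200,150,400,300,"c26",4); snap("wrist","w18")
E
```

```text
False
True 0.14233060148089288 -0.02894164988267953 -0.001126124985663739 [-0.3624  0.0886  3.0036]
0.1 False 0.1004583176624102 0.00011591056621597894 [-0.392  -0.6133 -1.6551] 14.099278443298731
0.06 False 0.06049886055770189 0.0001218798235144182 [ 0.3081  0.2995 -2.2734] 13.905034657748645
0.04 False 0.039641904638402316 -1.9761568410322367e-05 [-0.0866  0.4385 -2.4033] 13.965453258921011
0.02 False 0.019667692188849315 1.1059846073201846e-05 [ 0.2093  0.2621 -2.3477] 13.856375474720068
0.0 False -0.0002568183952316493 1.7130099436926324e-05 [-0.0793  0.3785 -3.2789] 13.547264154031824
59.8333
```

View pics/c26.png

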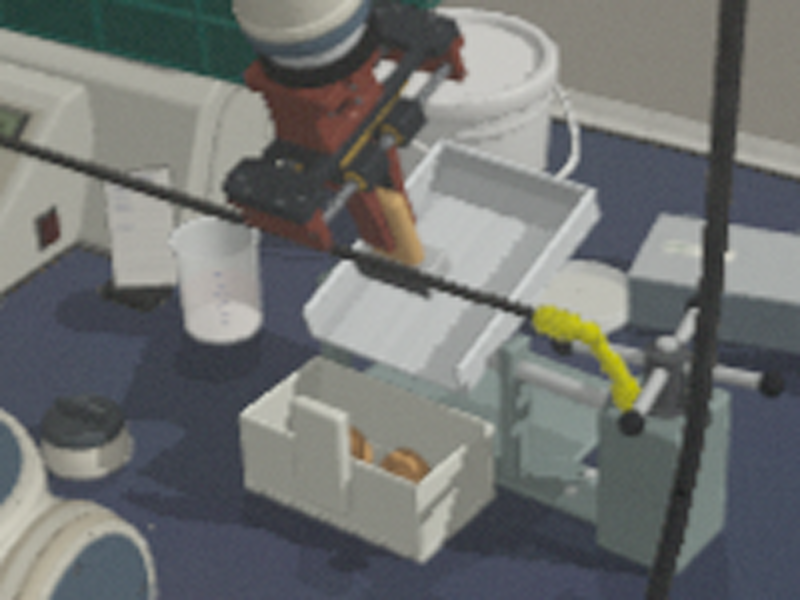

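View pics/w18.png

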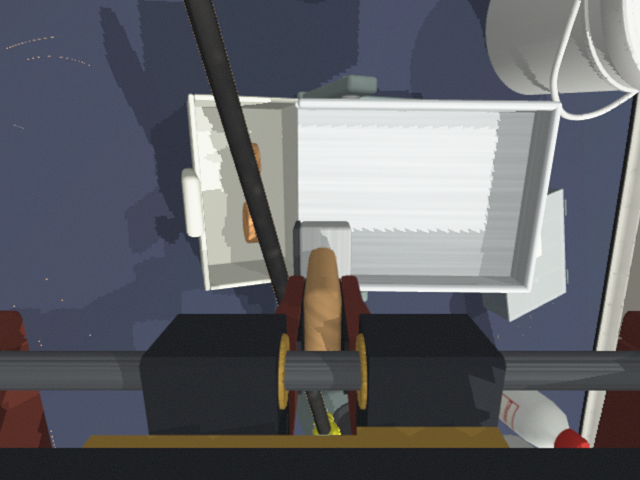

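```bash
python3 - <<'E'
from h import *
p=np.array(get_tcp_pos()); movel([p[0],p[1],0.30],v=0.3)
c=(0.604,-0.336); q=down(np.radians(-1))
move_pose([*c,0.20],q); print(get_tcp_pos(),get_grip_width()*88)
snap("scene","s19"); crop("s19",380,180,500,320,"c27",4)
movel([*c,0.045],v=0.2)
r=movel([*c,0.012],v=0.03,until_force=4); print(r,get_tcp_pos(),get_ft_force())
command_gripper(0.5); movel([*c,0.2],v=0.2); print(get_time())
snap("wrist","w20"); snap("scene","s20"); crop("s20",380,200,500,340,"c28",4)
E
```

```text
[ 0.6044 -0.3348  0.2002] 14.03256830780093
True [ 0.6037 -0.3359  0.0171] [-0.8272  0.396   5.2979]
66.0917
```

View pics/c28.png

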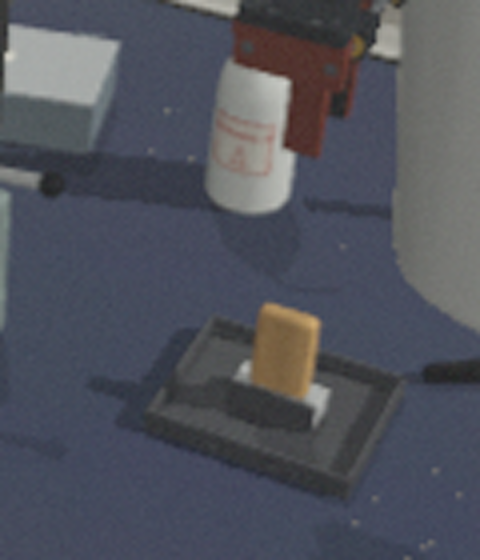

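View pics/w20.png

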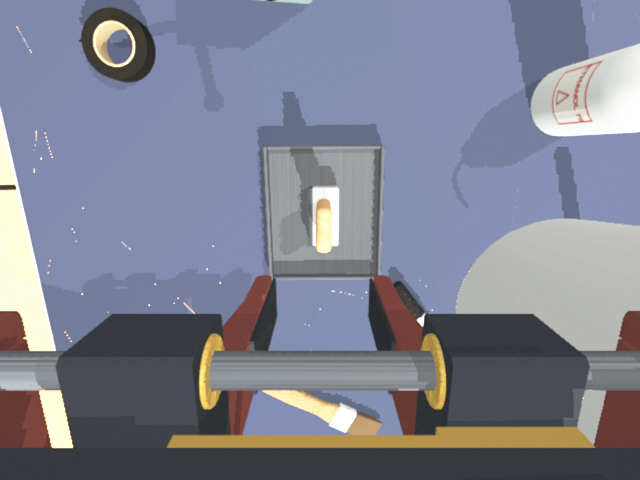

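```bash
python3 - <<'E'
from h import *
command_gripper(0.0)
a=np.radians(50);p=HUB+.055*np.array([np.cos(a),np.sin(a)])
move_pose(tp(*p,0.24),down(0))
print(movel(tp(*p,0.140),v=0.12,until_force=8),get_tcp_pos())
a=orbit(50,352,.055,.140)
p=get_tcp_pos(); print(p,get_time())
snap("scene","s21");crop("s21",250,150,430,300,"c29",4)
E
```

```text
False [ 0.601  -0.0621  0.1151]
hit at cmd 352.0 actual -23.327653747293585 [ -2.3961 -10.9892   2.4104]
[ 0.6154 -0.1257  0.1146] 75.075
```

View pics/c29.png

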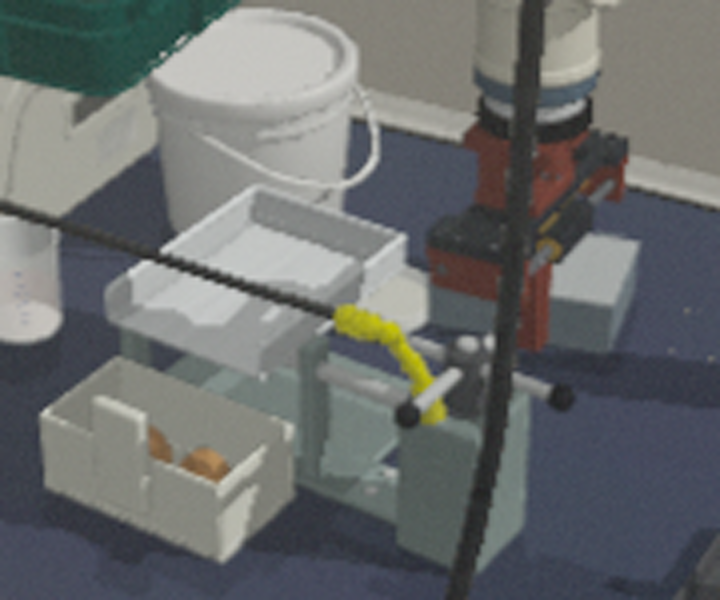

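```bash
python3 - <<'E'
from h import *
a=np.radians(-38);p=HUB+.056*np.array([np.cos(a),np.sin(a)])
movel(tp(*p,0.14),v=0.1); movel(tp(*p,0.27),v=0.25)
move_pose([0.58,-0.10,0.33],down(0)); snap("wrist","w22")
p=get_tcp_pos(); print(p)
movel([0.30,-0.35,0.40],v=0.35)
snap("top","t22"); snap("scene","s22"); print(get_time())
a=cv2.imread("pics/t22.png");cv2.imwrite("pics/cmp.png",np.hstack([cv2.resize(cv2.imread(f"pics/{n}.png")[140:330,150:420],None,fx=1.48,fy=1.48*2) for n in("top0","t22")]))
crop("w22",180,100,430,310,"c30",3)
E
```

```text
[ 0.5791 -0.0998  0.3279]
77.9667
```

View pics/t22.png

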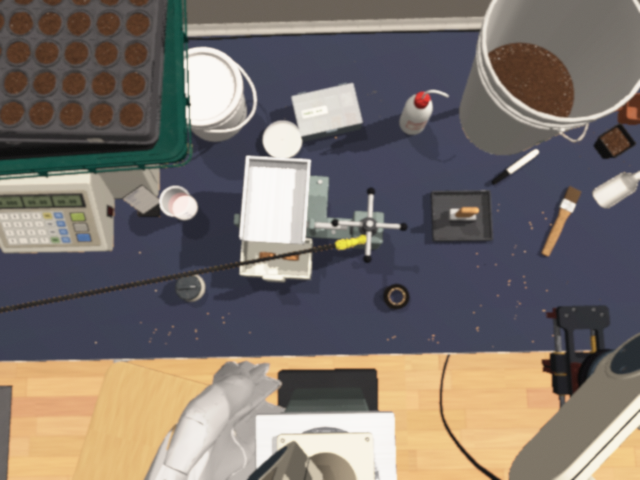

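View pics/s22.png

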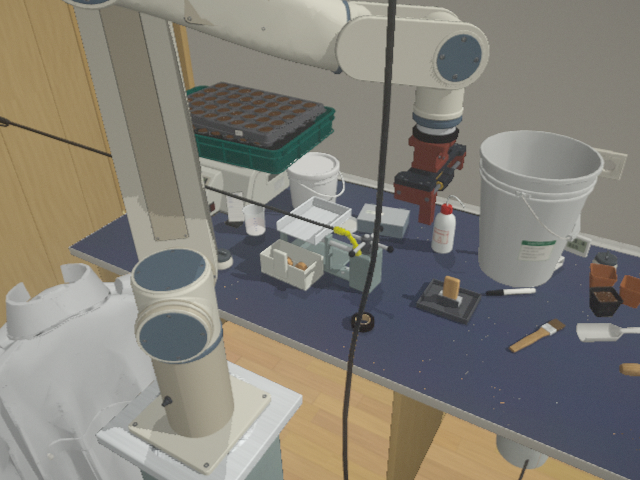

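View pics/w22.png

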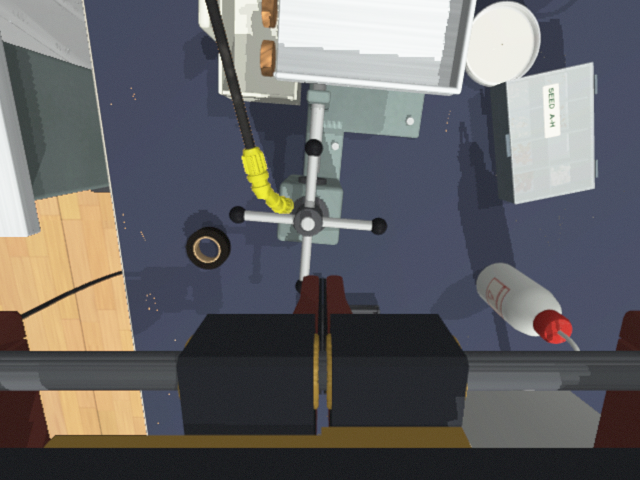

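```bash
python3 - <<'E'
from h import *
wait(0.5); print(get_qvel()); job_done(); print(get_time())
E
```

```text
[-0.0022 -0.0009 -0.0012 -0.0005  0.0032 -0.0006]
the job is handed in; nothing more can be done
the job is handed in; nothing more can be done
```

The job is done and handed in at about 78 s of the 210 s allowed.

**What I did**
- **Dial:** I gripped its bar and turned it anticlockwise about 1.3 rad, until the torque jumped to 0.56 N m at the stop.
- **Star handle:** I pushed it clockwise until a force hit, with the spokes where 4.5 rad should put them.
- **Cup:** I set it under the lip.
- **Plugs:** Only two were present. I swept each one over the lip into the cup with the scraper.
- **Finish:** I stood the scraper upright in its dark tray and pushed the handle back to its stop.

**Last checks**
- The tray looks empty and level, and the handle's knobs are within about 1 pixel of where they started.
- Both plugs are in the upright cup, and the scraper stands upright in the middle of its tray.
- The beaker and the tape show at the same pixels as at the start.

**What disagreed**
- **Tool point:** The real fingertips sit about 25.5 mm behind the reported TCP. My first grip on the dial bar closed on air, so I checked this by touching the bench and corrected for it from then on.
- **Scraper:** It was knocked against the rear wall of its tray during the run, so I located it again before gripping it.
- **Black cable:** It is drawn across the work area, but the gripper passed through it without any contact force.
- **Dial stop:** I judged this by the torque jump and by the bar lagging the gripper about 4°. I did not re-test it at the end.

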